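# Put the carving gouges away, mist them with rust guard and shut the drawer

## Task

Put every carving gouge that lies loose on the bench away in the open drawer of the flat chest, the long ones in the long bay on the right and the short ones in the short bay on the left, each lying flat with its blade towards the back of the drawer. When they are all in, give them a puff of rust guard: press the spray can's nozzle cap fully down for a moment, with the drawer still open, and let it spring back up. Then slide the drawer gently until it is fully shut, and leave the other things on the bench where they are.

Things in the scene. Friction and masses are not known exactly. Their poses are not given: they have to be found in the camera images.
- drawer (a joint): how far the drawer of the flat wooden chest is pulled out towards the robot, m: 0 = fully shut, 0.18 to 0.19 at the start, 0.195 at its stop. About 2 N of friction, stays where left, no catch: push on its front to shut it. The chest is fixed, 356 wide x 240 deep x 70 mm high; the jar and box on it stand 165 mm or more behind its front face.
- drawer_front (a point): middle of the outer (robot-side) face of the drawer front, 45 mm above the bench, moves with the drawer; x axis straight to the back of the chest, y left, z up. The front is 350 wide, 15 thick, from 4 to 62 mm above the bench; when shut its back meets the chest's front face. Two 22 mm brass knobs stand 21 mm out of it, 110 mm left and right of the middle.
- long_bay (a point): middle of the floor of the long bay (right-hand, -y side) of the drawer, axes as drawer_front, moves with the drawer. 182 mm long (x), 150 wide (y); its floor lies 12 mm above the bench; round it outer walls 38 mm and partitions 34 mm above that floor, 6 mm thick. It takes three long gouges side by side, about 50 mm apart.
- short_bay (a point): middle of the floor of the short bay (left-hand, +y side, at the back of the drawer), axes as drawer_front, moves with the drawer. 130 mm long (x), 150 wide (y), floor and walls as the long bay. It takes three short gouges side by side, about 50 mm apart. The narrow cell in front of it holds a slip stone and is not for gouges.
- nozzle (a joint): travel of the spray can's sprung nozzle cap, m: 0 = up, 0.006 = pressed fully down. It starts to move at 2 N, takes 8 N at the bottom and springs back when let go.
- cap_top (a point): centre of the top of the spray can's grey nozzle cap (29 mm across), 176 mm above the bench when up; press it straight down. The can (52 mm across) is strapped in a fixed holder (base 80 x 70 mm) screwed to the bench right of the chest's front corner, its nozzle aimed at the open drawer.
- long1: a loose long carving gouge, 150 mm overall: octagonal wooden handle 88 long and 24 mm thick, brass ferrule, steel blade 13 mm wide. Origin on its axis at the handle's middle (the place to grip), 12 mm above what it lies on; x axis towards the blade's edge. Butt 44 mm behind the origin, edge 106 mm in front. May be absent.
- long1_tip (a point): the cutting edge at the blade's end of long1, on its axis, 106 mm in front of its origin; axes as the gouge's.
- short1: a loose short carving gouge, 100 mm overall: octagonal wooden handle 56 long and 24 mm thick, brass ferrule, steel blade 13 mm wide. Origin on its axis at the handle's middle (the place to grip), 12 mm above what it lies on; x axis towards the blade's edge. Butt 28 mm behind the origin, edge 72 mm in front. May be absent.
- short1_tip (a point): the cutting edge at the blade's end of short1, on its axis, 72 mm in front of its origin; axes as the gouge's.
- long2: a loose long carving gouge, 150 mm overall: octagonal wooden handle 88 long and 24 mm thick, brass ferrule, steel blade 13 mm wide. Origin on its axis at the handle's middle (the place to grip), 12 mm above what it lies on; x axis towards the blade's edge. Butt 44 mm behind the origin, edge 106 mm in front. May be absent.
- long2_tip (a point): the cutting edge at the blade's end of long2, on its axis, 106 mm in front of its origin; axes as the gouge's.
- short2: a loose short carving gouge, 100 mm overall: octagonal wooden handle 56 long and 24 mm thick, brass ferrule, steel blade 13 mm wide. Origin on its axis at the handle's middle (the place to grip), 12 mm above what it lies on; x axis towards the blade's edge. Butt 28 mm behind the origin, edge 72 mm in front. May be absent.
- short2_tip (a point): the cutting edge at the blade's end of short2, on its axis, 72 mm in front of its origin; axes as the gouge's.
- long3: a loose long carving gouge, 150 mm overall: octagonal wooden handle 88 long and 24 mm thick, brass ferrule, steel blade 13 mm wide. Origin on its axis at the handle's middle (the place to grip), 12 mm above what it lies on; x axis towards the blade's edge. Butt 44 mm behind the origin, edge 106 mm in front. May be absent.
- long3_tip (a point): the cutting edge at the blade's end of long3, on its axis, 106 mm in front of its origin; axes as the gouge's.
- short3: a loose short carving gouge, 100 mm overall: octagonal wooden handle 56 long and 24 mm thick, brass ferrule, steel blade 13 mm wide. Origin on its axis at the handle's middle (the place to grip), 12 mm above what it lies on; x axis towards the blade's edge. Butt 28 mm behind the origin, edge 72 mm in front. May be absent.
- short3_tip (a point): the cutting edge at the blade's end of short3, on its axis, 72 mm in front of its origin; axes as the gouge's.
- dowels: bystander: flat banded pack of dowels, 200 x 58 x 22 mm, origin under its centre
- blank: bystander: carving blank of pale wood, 100 x 42 x 40 mm, origin under its centre
- cup: bystander: lidded black coffee cup, 82 mm across, 114 mm high, origin under its centre
- mallet: bystander: round carver's mallet standing on its head, 80 mm across, 187 mm high, origin under its centre
- stone: bystander: honing stone on its wooden base, 170 x 65 x 28 mm, origin under its centre
- bowl: bystander: small turned wooden bowl, 110 mm across, 45 mm high, origin under its centre

How it is judged:
By the outcome, as a careful person would: the job done as asked, in the order asked, and still so for the second after the job is handed in, with the robot touching nothing.
Of long1, short1, long2, short2, long3, short3 only 4 to 6 are there at a start; the rules pass over those that are not, and their reading is None.
At some moment in a run one of long1, short1, long2, short2, long3, short3 may be knocked a few centimetres aside while the robot is not near it.
Once in a run the grip may slacken for a moment while it holds something.
It also fails if it takes over 210 s, if anything falls off the work surface, if the arm or the gripper's body presses on something with over 40 N, if the wrist force passes 120 N, or if a joint passes its speed limit or range.

## Robot

A 6-joint arm with a two-finger parallel gripper is mounted at the origin on the work surface. World frame = base frame: x ahead of the robot, y to its left, z up, the work surface at z = 0. Lengths are in mm, angles in rad, forces in N, time in s.
With the tool pointing down it reaches from about 275 to 825 mm from the base axis. Payload 4.9 kg.
Tool frame: the origin (TCP) lies at the very end of the fingers, on their centre line; the grasp point (between the pads) lies 19 mm behind it (r.grasp_offset is the z of the grasp point in the tool frame, in mm); z points along the fingers, y is the direction in which the jaws open and shut (so a half turn about z gives the same grasp; the last joint's range is limited). The gripper opens to 85 mm and grips with 20 to 120 N. Pads are 22 mm wide; open, the fingers measure 114 mm over their backs; the gripper's body (76 mm by 85 mm) begins 54 mm behind the grasp point. The pads swing forward as they close: fully open they stand 13 mm farther back than shut.
Start: joints at [-1.31, 0.326, -0.193, 1.052, 0, 1.437], TCP at [211.556, -507.703, 231.281] pointing down, gripper open.
Joint ranges: [-2.65, 2.65], [-0.97, 1.79], [-1.3, 1.35], [-1.93, 2.1], [-1.47, 1.37], [-3.14, 3.14]. Speed limits (rad/s): [2.57, 2.57, 3.14, 3.14, 3.14, 3.14].

## Interface

Orientations are given as a unit quaternion [x, y, z, w].
In Python, from station import r gives the robot as it stands. The module is installed in compiled form; this text tells all that it offers.
- The arm moves only by the tool move_arm, never from a script. Its argument "steps" is text: rows parted by semicolons, each of 7 numbers parted by spaces: the closure, from -1 (fully open) to 1 (shut), then the shift along the tool's x, y, z in m, then the turn, a rotation vector about the tool's x, y, z in degrees. A call has 1 to 10 rows; each row shifts and turns the pose as measured when the row begins, along the tool's axes as they then stand; what a row does not reach is not made up. A row lasts 1/8 s, in which the tool goes at most 62.5 mm and 10.7 degrees, less where a joint would pass 70% of its speed; a pose out of reach is approached as far as the arm can. A call with a gripper value outside its range is refused whole. The fingers move at their own pace and stop on an object; "force" is the grip in N (left out, the last holds). Time passes only in rows, so rows that do not move let the fingers close. It gives the time, the measured TCP pose, the force and the opening at its end, in the units of the state.
- r.state(): the state, without advancing time (a new reading comes with each control period).
- r.get_image(name): name is "scene" or "side" or "wrist"; returns the picture (420x560x3 uint8, blue, green, red); there is no depth.
- r.calibration(name): a dict with "K" (3x3 intrinsics, pixels), "distortion" ([k1, k2, p1, p2, k3] as OpenCV has them; the pictures are not rectified), "R" (3x3) and "t" (3): a world point X has camera coordinates R X + t; the wrist camera has in their place "mount" (4x4, takes a point from camera to tool coordinates, whose origin is the TCP and whose axes are the flange's). Camera axes: x right, y down, z forward; pixel columns grow to the right and rows downward; lengths in mm; the calibration is good to about 2 mm. A picture is of the moment at which its call begins: read the wrist's pose just before it. calibration takes no time and is no camera call.
- r.finish_job(): hands the job in, once; it reports no verdict.
The state is a dict: "time_s": time; "qpos": joint angles; "joint_velocities": joint speeds; "joint_efforts": joint torques, N m; "tcp_pos": TCP position; "orientation": TCP orientation; "force": force on the tool from outside, world axes, zero at the start; "wrist_torque": the same for the moment, N m; "opening": opening from 0.0 (shut) to 1.0 (fully open).
Only numpy, scipy, OpenCV 4.12 (cv2) and the standard library are available. Lean on these libraries where they do the work, as an engineer would, in place of code of your own. Each camera call takes 0.05 s, during which the arm holds its last target.

## Working session

There is one attempt and no reset: what is moved stays moved. The work goes in short steps, Python scripts to look and compute and a tool call to move; the robot and the scene stay as the last step left them, time stands still between calls to the robot, and variables do not carry over. Pictures are saved under pics/ and viewed, and the job is handed in when it is done.

Besides the shell and the picture viewer there is one more tool, called after "Request:" by a JSON object that holds its "op" and its "data". move_arm: Moves the arm, as the interface text tells. Its arguments: {"type":"object","properties":{"steps":{"type":"string"},"force":{"type":"number"}},"required":["steps"]}

```bash
mkdir -p pics; ls; python3 - <<'E'
from station import r
import cv2
s=r.state()
print(s)
for n in ["scene","side","wrist"]:
    c=r.calibration(n); print(n,{k:(v.tolist() if hasattr(v,'tolist') else v) for k,v in c.items()})
    cv2.imwrite(f"pics/{n}0.png",r.get_image(n))
print(r.grasp_offset)
E
```

```text
pics
{'time_s': 0.0, 'qpos': array([-1.31017383e+00,  3.26946950e-01, -1.93590048e-01,  1.05200410e+00,
        5.98411725e-06,  1.43659224e+00]), 'joint_velocities': array([-0.00012387, -0.00037362,  0.0003577 ,  0.00072761, -0.00163087,
       -0.00083151]), 'joint_efforts': array([-2.77967854e-03, -4.43396974e+01,  2.62440848e+01,  1.55037025e-02,
       -1.85333729e-04, -1.11585727e-06]), 'tcp_pos': array([ 211.41409633, -507.10850248,  230.49782994]), 'orientation': array([ 9.80576824e-01,  1.96133450e-01, -5.21200650e-05, -8.70833352e-04]), 'force': array([ 0.3354621 ,  0.26901296, -0.45391845]), 'wrist_torque': array([0.00938601, 0.04139769, 0.0019991 ]), 'opening': 1.000953097708943}
scene {'K': [[533.1217439001939, 0.0, 282.8704047866619], [0.0, 533.1217439001939, 209.43452920884917], [0.0, 0.0, 1.0]], 'distortion': [0.06878402176959163, 0.0, 0.0, 0.0, 0.0], 'R': [[-0.7354157465128583, 0.6775934837953532, 0.005545313247414736], [0.5744165000796492, 0.6277335876562511, -0.5253534309057651], [-0.35945704085075614, -0.3831678661452292, -0.8508660424159197]], 't': [405.690096026
[... 294 characters left out ...]
1958], [-0.28732766337834265, -0.6428549052007965, -0.7100566066989423], [0.2729852227668304, 0.6556107700393106, -0.7040266943514331]], 't': [-471.17855173779253, 204.98536474132908, 1571.237278952317]}
wrist {'K': [[377.1325645646177, 0.0, 281.098111601619], [0.0, 377.1325645646177, 204.0129035037592], [0.0, 0.0, 1.0]], 'distortion': [-0.03828275409225151, 0.0, 0.0, 0.0, 0.0], 'mount': [[0.0004291672085788937, -0.948592727501372, -0.31649905710288595, 82.19215278823263], [0.9999999077371459, 0.0004012586198137079, 0.00015335325426943716, -0.8500620909265288], [-1.8471806913077835e-05, -0.31649909371596746, 0.9485928121885407, -143.34621478554567], [0.0, 0.0, 0.0, 1.0]]}
-18.700000000000003
```

View pics/scene0.png

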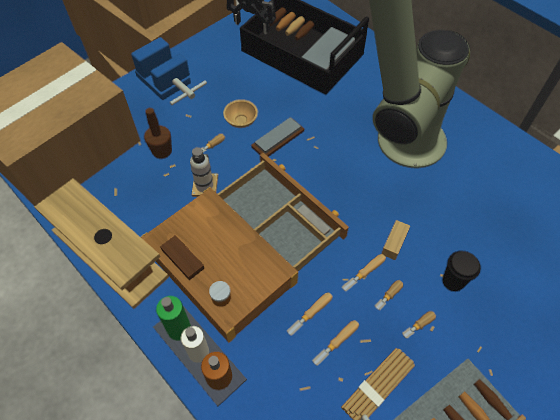

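View pics/side0.png

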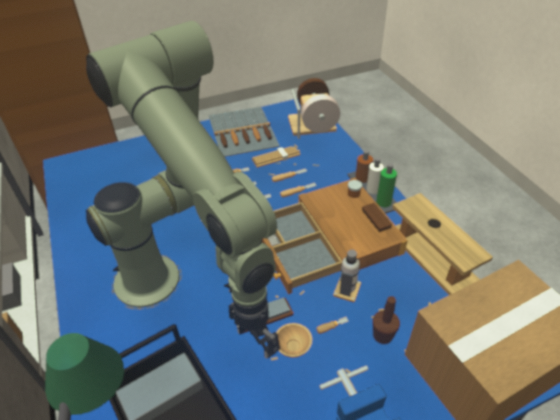

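View pics/wrist0.png

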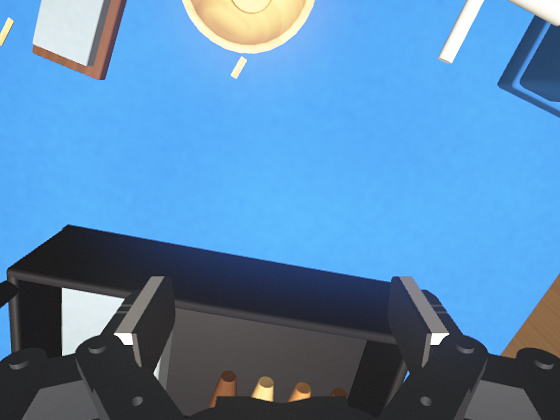

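```bash
cat > h.py <<'E'
from station import r
import cv2, numpy as np
from scipy.spatial.transform import Rotation as Ro
def pose():
    s=r.state(); return np.array(s['tcp_pos']),Ro.from_quat(s['orientation']).as_matrix()
def ray(name,px,P=None):
    c=r.calibration(name); K=np.array(c['K']);d=np.array(c['distortion'])
    u=cv2.undistortPoints(np.array(px,float).reshape(-1,1,2),K,d)[:,0]
    u=np.c_[u,np.ones(len(u))]
    if name=='wrist':
        M=np.array(c['mount']);p,R=P
        o=R@M[:3,3]+p; D=(R@M[:3,:3]@u.T).T
    else:
        R=np.array(c['R']);t=np.array(c['t']); o=-R.T@t; D=(R.T@u.T).T
    return o,D
def onz(name,px,z,P=None):
    o,D=ray(name,px,P); k=(z-o[2])/D[:,2]; return o+D*k[:,None]
def proj(name,X,P=None):
    c=r.calibration(name); K=np.array(c['K']);d=np.array(c['distortion']);X=np.array(X,float).reshape(-1,3)
    if name=='wrist':
        M=np.array(c['mount']);p,R=P
        Rc=(R@M[:3,:3]).T; t=-Rc@(R@M[:3,3]+p)
    else: Rc=np.array(c['R']);t=np.array(c['t'])
    return cv2.projectPoints(X,cv2.Rodrigues(Rc)[0],t,K,d)[0][:,0]
E
python3 - <<'E'
import cv2
a=cv2.imread('pics/scene0.png')
cv2.imwrite('pics/c1.png',cv2.resize(a[225:375,260:460],None,fx=4,fy=4,interpolation=cv2.INTER_CUBIC))
cv2.imwrite('pics/c2.png',cv2.resize(a[110:260,160:360],None,fx=4,fy=4,interpolation=cv2.INTER_CUBIC))
E
```

```text
(no output)
```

View pics/c1.png

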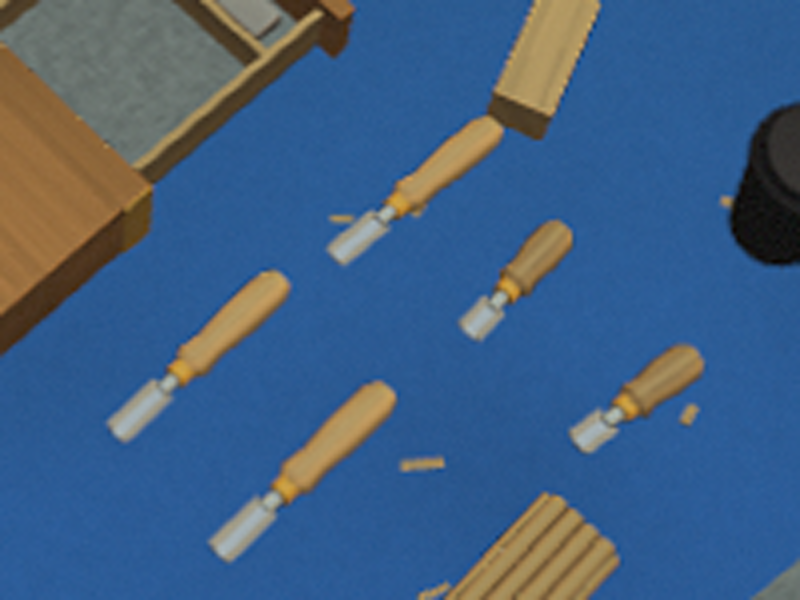

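View pics/c2.png

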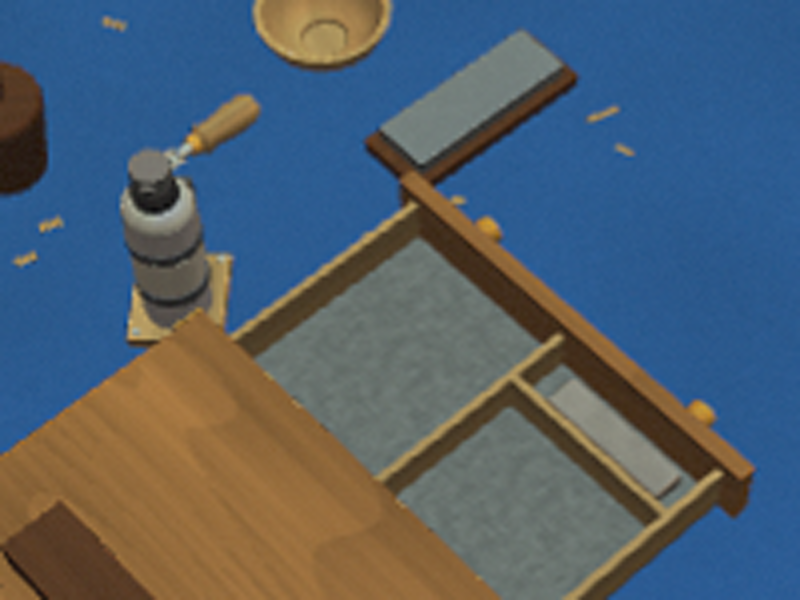

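```bash
python3 - <<'E'
from h import *
a=cv2.imread('pics/scene0.png')
hsv=cv2.cvtColor(a,cv2.COLOR_BGR2HSV)
# non-blue
m=((hsv[...,0]<95)|(hsv[...,0]>125)|(hsv[...,1]<110)).astype(np.uint8)*255
m=cv2.morphologyEx(m,cv2.MORPH_OPEN,np.ones((2,2)))
n,l,st,ce=cv2.connectedComponentsWithStats(m)
for i in range(1,n):
    if 80<st[i,4]<1500:
        cs,_=cv2.findContours((l==i).astype(np.uint8),cv2.RETR_EXTERNAL,cv2.CHAIN_APPROX_NONE)
        W=onz('scene',cs[0][:,0],10)[:,:2].astype(np.float32)
        rc=cv2.minAreaRect(W); print(st[i],ce[i].round(),rc, cv2.boxPoints(rc).round().tolist())
pts={'fLout':(348,227.5),'fRout':(264.5,153),'fRin':(260.5,158)}
for k,v in pts.items(): print(k,onz('scene',[v],62).round(1))
print('cap',onz('scene',[(197.5,150)],176).round(1))
for nm,v in {'a':(262,170),'b':(295,198),'c':(285,213),'d':(222,200)}.items(): print(nm, onz('scene',[v],12).round(1))
E
```

```text
[171  79  37  27 349] [186.  91.] ((394.9778747558594, -628.5607299804688), (116.62599182128906, 114.24095153808594), 49.28722381591797) [[314.0, -636.0], [400.0, -710.0], [476.0, -622.0], [390.0, -547.0]]
[224 100  35  29 796] [241. 114.] ((330.95489501953125, -439.88739013671875), (119.26799011230469, 110.69175720214844), 47.82080078125) [[250.0, -447.0], [332.0, -521.0], [412.0, -433.0], [330.0, -359.0]]
[145 109  28  51 890] [158. 137.] ((576.2154541015625, -554.234130859375), (210.36514282226562, 80.69882202148438), 57.06459045410156) [[485.0, -621.0], [553.0, -664.0], [667.0, -488.0], [600.0, -444.0]]
[ 343  221   68   71 1057] [383. 254.] ((388.1669921875, 214.49314880371094), (278.090087890625, 70.59903717041016), 6.385375022888184) [[246.0, 234.0], [254.0, 164.0], [530.0, 195.0], [522.0, 265.0]]
[ 441  252   40   40 1068] [461. 271.] ((257.28515625, 379.9809875488281), (84.02786254882812, 125.35832214355469), 84.16446685791016) [[191.0, 345.0], [315.0, 332.0], [324.0, 415.0], [199.0, 428.0]]
[376 281  28  30 305] [390. 295.] ((450.18707275390625, 302.9789733886719), (106.107
[... 242 characters left out ...]
194023132324) [[561.0, 211.0], [561.0, 186.0], [716.0, 190.0], [716.0, 215.0]]
[403 312  34  27 332] [421. 324.] ((453.8708801269531, 407.23388671875), (25.614330291748047, 105.91551971435547), 82.91807556152344) [[400.0, 401.0], [505.0, 388.0], [508.0, 413.0], [403.0, 426.0]]
[313 321  47  46 534] [338. 342.] ((642.4471435546875, 297.3599853515625), (155.44203186035156, 25.203075408935547), 0.07572425901889801) [[565.0, 310.0], [565.0, 285.0], [720.0, 285.0], [720.0, 310.0]]
fLout [[408.  104.8  62. ]]
fRout [[ 406.4 -238.5   62. ]]
fRin [[ 427.4 -232.6   62. ]]
cap [[ 589.9 -300.   176. ]]
a [[ 430.  -225.1   12. ]]
b [[425.6 -84.6  12. ]]
c [[482.  -66.6  12. ]]
d [[ 587.3 -223.    12. ]]
```

```bash
python3 - <<'E'
from h import *
a=cv2.imread('pics/side0.png')
cv2.imwrite('pics/c3.png',cv2.resize(a[180:330,230:430],None,fx=4,fy=4,interpolation=cv2.INTER_CUBIC))
print('canshort',onz('scene',[(216.5,141),(223,136),(208.5,146)],12).round(1), 'longA',onz('scene',[(371,266),(385,256),(361,274.5),(345,288)],12).round(1))
E
```

```text
canshort [[ 461.1 -404.3   12. ]
 [ 433.4 -406.2   12. ]
 [ 491.9 -405.5   12. ]] longA [[424.4 213.4  12. ]
 [373.8 218.8  12. ]
 [462.8 212.3  12. ]
 [522.6 210.4  12. ]]
```

View pics/c3.png

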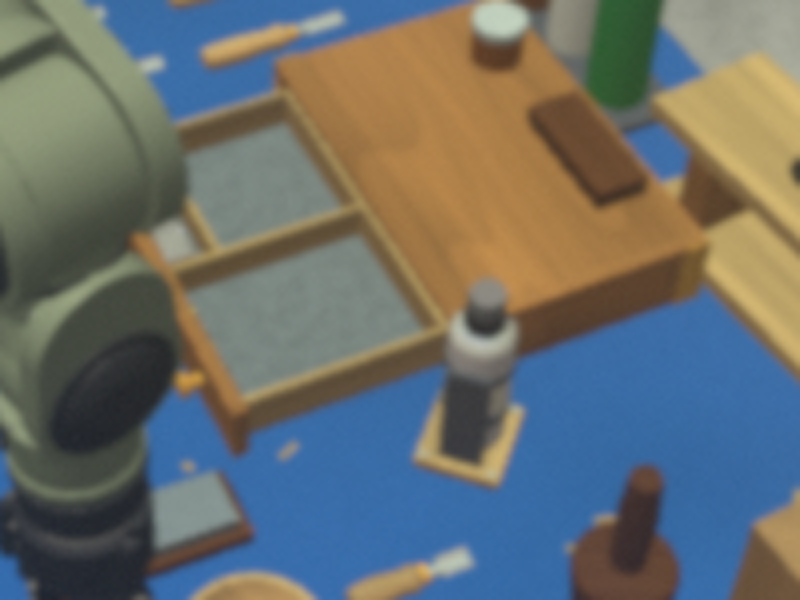

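Request:
{"op": "move_arm", "data": {"steps": "-1 0 0 -0.02 0 0 -10.7;-1 0 0 -0.02 0 0 -10.7;-1 0 0 -0.02 0 0 -10.7;-1 0 0 0 0 0 -10.7;-1 0 0 0 0 0 -10.7;-1 0 0 0 0 0 -10.7;-1 0 0 0 0 0 -10.7;-1 0 0 0 0 0 -10.7;-1 0 0 0 0 0 -10.7;-1 0 0 0 0 0 -10.7", "force": 40}}

```text
time_s: 1.4
tcp_pos: [210.8, -505.0, 289.0]
orientation: [0.42, 0.908, 0.004, -0.003]
force: [0.0, 0.6, 0.0]
opening: 1.006
```

Request:
{"op": "move_arm", "data": {"steps": "-1 0 0 0 0 0 -10.7;-1 0 0 0 0 0 -10.7;-1 0 0 0 0 0 -10.7;-1 0 0 0 0 0 -10.7;-1 0 0 0 0 0 -7;-1 -0.05 0.02 0 0 0 0;-1 -0.05 0.02 0.0 0 0 0;-1 -0.05 0.02 0.01 0 0 0;-1 -0.05 0.02 0.02 0 0 0;-1 -0.05 0.02 0.02 0 0 0"}}

```text
time_s: 2.65
tcp_pos: [463.4, -401.5, 236.7]
orientation: [-0.001, 1.0, 0.005, -0.001]
force: [0.5, -0.9, 0.3]
opening: 0.998
```

```bash
cat >> h.py <<'E'
def snap(n,f):
    P=pose(); a=r.get_image(n); cv2.imwrite(f,a); np.savez(f[:-4]+'.npz',p=P[0],R=P[1]); return a,P
def gouges(a,name,P=None,z=10,lo=80,hi=60000):
    hsv=cv2.cvtColor(a,cv2.COLOR_BGR2HSV)
    # wooden handle / brass: hue 5..28
    m=((hsv[...,0]>5)&(hsv[...,0]<30)&(hsv[...,1]>60)&(hsv[...,2]>60)).astype(np.uint8)
    m=cv2.morphologyEx(m,cv2.MORPH_OPEN,np.ones((3,3)))
    cs,_=cv2.findContours(m,cv2.RETR_EXTERNAL,cv2.CHAIN_APPROX_NONE)
    out=[]
    for c in cs:
        if lo<cv2.contourArea(c)<hi:
            W=onz(name,c[:,0],z,P)[:,:2].astype(np.float32); rc=cv2.minAreaRect(W)
            print(c[:,0].mean(0).round(),'ctr',np.round(rc[0],1),'size',np.round(rc[1],1),'ang',round(rc[2],1))
E
python3 - <<'E'
from h import *
a,P=snap('wrist','pics/w1.png'); print(P[0],r.state()['qpos']); gouges(a,'wrist',P)
E
```

```text
[ 463.36627547 -401.5026813   236.69620873] [-0.82858804  0.45371563  0.00504931  1.13419485  0.01013851 -0.83648822]
[169. 357.] ctr [ 701.2 -535.9] size [ 22.3 103.2] ang 73.7
[512. 330.] ctr [ 672.9 -125.6] size [152.7  69.5] ang 89.5
[ 52. 328.] ctr [ 666.7 -663.7] size [ 68.5 164.9] ang 4.6
[194. 324.] ctr [ 654.5 -496.9] size [93.8 46.2] ang 7.4
[360. 262.] ctr [ 586.2 -304.8] size [79.5 70.3] ang 45.4
[272. 164.] ctr [ 465.4 -407. ] size [65.4 23.9] ang 0.0
[487. 201.] ctr [ 522.5 -172.3] size [267.3 147.7] ang 13.7
[406.  85.] ctr [ 387.1 -279. ] size [ 9.1 46.4] ang 0.6
[371.  40.] ctr [ 349.6 -315.9] size [ 7.3 70.2] ang 89.5
[253.  40.] ctr [ 358.4 -423.7] size [ 86.3 118.1] ang 0.1
```

View pics/w1.png

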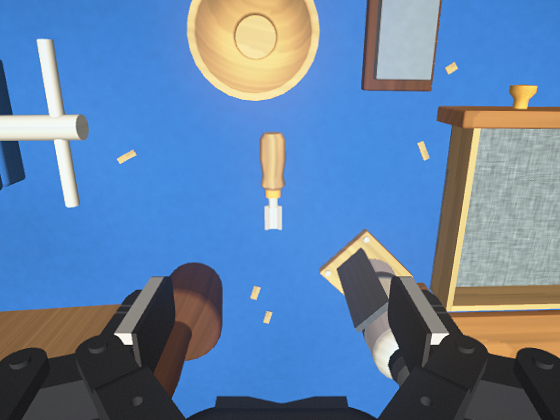

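Request:
{"op": "move_arm", "data": {"steps": "-1 0.001 -0.005 0.05 0 0 0;-1 0.001 0 0.05 0 0 0;-1 0 0 0.05 0 0 0;-1 0 0 0.04 0 0 0;-1 0 0 0.02 0 0 0"}}

```text
time_s: 3.32
tcp_pos: [468.7, -397.6, 17.1]
orientation: [-0.007, 1.0, 0.007, 0.0]
force: [-0.3, 0.1, 1.0]
opening: 1.001
```

```bash
cat > go.py <<'E'
import sys; from h import *
# go.py x y z yaw(deg of gouge, 0=+x): prints tool shift (m) & rotvec(deg)
x,y,z,yaw=map(float,sys.argv[1:5])
p,R=pose()
Rd=Ro.from_euler('z',yaw,degrees=True).as_matrix()@np.diag([-1.,1,-1])
print('tcp',p.round(1),'shift m',(R.T@(np.array([x,y,z])-p)/1000).round(4),'rot deg',np.degrees(Ro.from_matrix(R.T@Rd).as_rotvec()).round(2),'q6',r.state()['qpos'][5].round(2))
E
python3 go.py 461 -407 4 0
```

```text
tcp [ 468.7 -397.6   17.1] shift m [ 0.0078 -0.0094  0.0129] rot deg [0.84 0.02 0.79] q6 -0.84
```

Request:
{"op": "move_arm", "data": {"steps": "-1 0.0078 -0.0094 0.001 0.84 0 0.8;-1 0 0 0.007 0 0 0;-1 0 0 0.005 0 0 0"}}

```text
time_s: 3.7
tcp_pos: [459.6, -407.8, 3.1]
orientation: [0.001, 1.0, 0.0, -0.001]
force: [-0.1, -1.0, -0.8]
opening: 1.0
```

```bash
python3 go.py 461 -407 4 0
```

```text
tcp [ 459.6 -407.8    3.1] shift m [-0.0014  0.0008 -0.0009] rot deg [ 0.   -0.06 -0.09] q6 -0.84
```

Request:
{"op": "move_arm", "data": {"steps": "1 0 0 0 0 0 0;1 0 0 0 0 0 0;1 0 0 0 0 0 0;1 0 0 0 0 0 0;1 0 0 0 0 0 0;1 0 0 0 0 0 0", "force": 60}}

```text
time_s: 4.45
tcp_pos: [460.9, -409.0, 5.4]
orientation: [0.001, 1.0, -0.001, 0.001]
force: [-0.4, -0.3, -0.1]
opening: 0.265
```

```bash
python3 go.py 461 -407 120 0
```

```text
tcp [ 460.9 -409.     5.4] shift m [-0.0002  0.0016 -0.1146] rot deg [-0.16  0.09 -0.07] q6 -0.84
```

Request:
{"op": "move_arm", "data": {"steps": "1 0 0 -0.05 0 0 0;1 0.02 0 -0.05 0 0 0;1 0.01 0.04 -0.05 0 0 0;1 0 0.05 -0.03 0 0 0;1 0 0.05 -0.03 0 0 0;1 0 0.05 0 0 0 0;1 0 0.05 0 0 0 0;1 0 0.05 0 0 0 0;1 0 0.03 0 0 0 0;1 0 0 0 0 0 0"}}

```text
time_s: 5.7
tcp_pos: [430.3, -81.1, 218.6]
orientation: [0.001, 1.0, -0.001, 0.002]
force: [-0.6, -0.9, -0.4]
opening: 0.265
```

```bash
python3 - <<'E'
from h import *
a,P=snap('wrist','pics/w2.png'); print(P[0],r.state()['opening'])
E
python3 go.py 430 -66 200 0
```

```text
[430.2619196  -81.13361997 218.56881923] 0.2699842987884633
tcp [430.5 -82.1 218.6] shift m [0.0007 0.0161 0.0186] rot deg [-0.1   0.27 -0.24] q6 -0.35
```

View pics/w2.png

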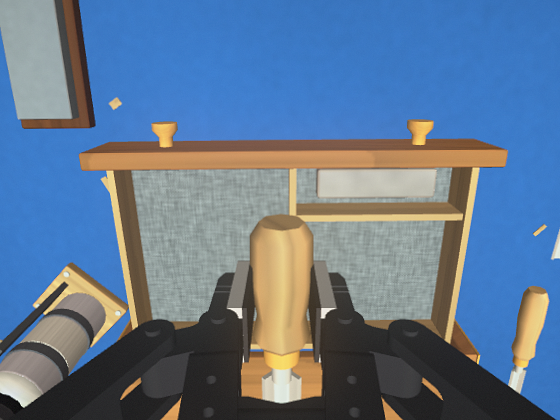

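```bash
python3 - <<'E'
import cv2
a=cv2.imread('pics/w2.png')
cv2.imwrite('pics/c4.png',cv2.resize(a[110:245,70:320],None,fx=3.2,fy=3.2,interpolation=cv2.INTER_CUBIC))
cv2.imwrite('pics/c5.png',cv2.resize(a[110:355,280:530],None,fx=2.4,fy=2.4,interpolation=cv2.INTER_CUBIC))
E
```

```text
(no output)
```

View pics/c4.png

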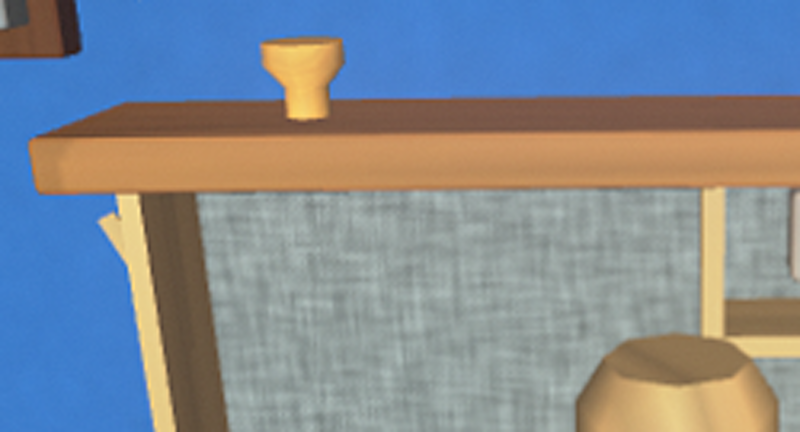

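View pics/c5.png

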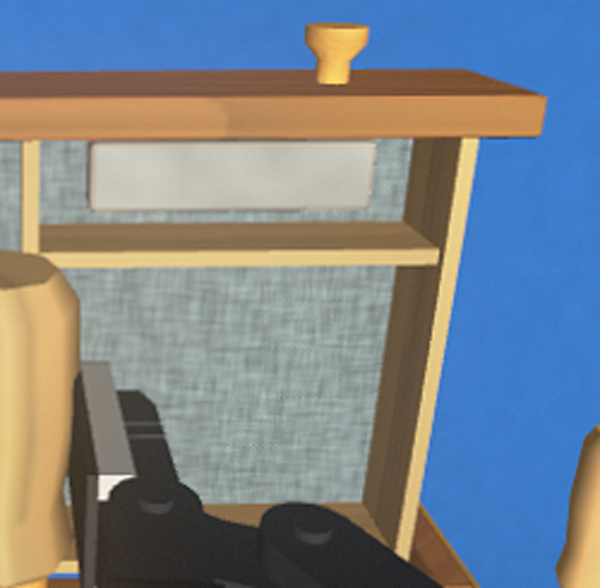

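```bash
python3 - <<'E'
from h import *
d=np.load('pics/w2.npz');P=(d['p'],d['R'])
for n,px,z in [('f out -y',(80,153.1),62),('f in -y',(82.5,170),62),('f out +y',(507.5,150.4),62),('f in +y',(505.4,166.7),62),
 ('Rwall in',(113.8,170.9),50),('Rwall in back',(129,245),50),('part R',(289.7,168.8),46),('part L',(296.6,168.8),46),('Lwall in',(471.7,167.5),50),('Lwall far',(451,340),50),('cross f',(363,214),46),('cross b',(363,220.5),46),('back floor',(405,321),12)]:
    print(n,onz('wrist',[px],z,P)[0].round(1))
E
```

```text
f out -y [ 406.3 -243.4   62. ]
f in -y [ 420.3 -243.7   62. ]
f out +y [404.7 103.7  62. ]
f in +y [418.3 104.5  62. ]
Rwall in [ 424.2 -223.1   50. ]
Rwall in back [ 493.7 -219.3   50. ]
part R [423.9 -72.8  46. ]
part L [423.9 -66.9  46. ]
Lwall in [421.9  82.5  50. ]
Lwall far [600.2  91.2  50. ]
cross f [465.4  -7.1  46. ]
cross b [471.7  -6.6  46. ]
back floor [604.5  56.4  12. ]
```

```bash
python3 - <<'E'
from h import *
d=np.load('pics/w2.npz');P=(d['p'],d['R'])
for n,px,z in [('Rwall in',(113.8,170.9),50),('Rwall in back',(124.7,245),50),('Lwall in',(471.7,167.5),50),('Lwall far',(445.4,341),50)]:
    print(n,onz('wrist',[px],z,P)[0].round(1))
E
```

```text
Rwall in [ 424.2 -223.1   50. ]
Rwall in back [ 493.7 -223.3   50. ]
Lwall in [421.9  82.5  50. ]
Lwall far [601.3  85.6  50. ]
```

Request:
{"op": "move_arm", "data": {"steps": "1 -0.045 0.025 0.03 0 0 0;1 -0.04 0.02 0.04 0 0 0;1 0 0 0.04 0 0 0;1 0 0 0.02 0 0 0;1 0 0 0 0 0 0"}}

```text
time_s: 6.38
tcp_pos: [522.7, -43.5, 85.7]
orientation: [0.006, 1.0, -0.003, 0.005]
force: [-0.3, 0.2, -0.1]
opening: 0.262
```

```bash
python3 go.py 515 -35 19 0.3
```

```text
tcp [522.7 -43.5  85.7] shift m [0.0085 0.0089 0.0666] rot deg [-0.35  0.56 -1.  ] q6 -0.21
```

Request:
{"op": "move_arm", "data": {"steps": "1 0.0085 0.009 0 -0.35 0.56 -1;1 0 0 0 0 0 0;1 0 0 0.02 0 0 0;1 0 0 0 0 0 0"}}

```text
time_s: 6.88
tcp_pos: [516.2, -35.8, 69.2]
orientation: [-0.002, 1.0, -0.001, 0.003]
force: [-0.3, -0.5, -0.6]
opening: 0.265
```

```bash
python3 go.py 515 -35 19 0.3
```

```text
tcp [516.2 -35.8  69.2] shift m [0.0014 0.0009 0.0502] rot deg [-0.07  0.29 -0.05] q6 -0.22
```

Request:
{"op": "move_arm", "data": {"steps": "1 0.0014 0.001 0.015 0 0.2 0;1 0 0 0.015 0 0 0;1 0 0 0.012 0 0 0;1 0 0 0.007 0 0 0;1 0 0 0 0 0 0"}}

```text
time_s: 7.5
tcp_pos: [516.2, -35.2, 18.5]
orientation: [-0.002, 1.0, -0.001, 0.002]
force: [0.7, 0.2, 0.2]
opening: 0.27
```

```bash
python3 go.py 515 -35 18 0.3
```

```text
tcp [516.2 -35.2  18.5] shift m [0.0012 0.0002 0.0005] rot deg [-0.11  0.23 -0.04] q6 -0.21
```

Release slightly, then lift.

Request:
{"op": "move_arm", "data": {"steps": "0.26 0 0 0 0 0 0;0.26 0 0 0 0 0 0;0.26 0 0 0 0 0 0;0.26 0 0 -0.015 0 0 0;0.26 0 0 -0.03 0 0 0;0.26 0 0 -0.05 0 0 0;0.26 0 0 -0.05 0 0 0;-1 0 0.04 -0.05 0 0 0;-1 0 0.04 -0.04 0 0 0"}}

```text
time_s: 8.62
tcp_pos: [514.1, 42.7, 262.0]
orientation: [0.001, 1.0, -0.001, 0.003]
force: [1.9, 0.4, -0.6]
opening: 0.783
```

```bash
python3 - <<'E'
from h import *
a,P=snap('wrist','pics/w3.png'); print(P[0]); gouges(a,'wrist',P)
snap('scene','pics/s1.png')
E
```

```text
[514.06887342  42.72490141 262.00588985]
[117. 413.] ctr [ 874.5 -190.1] size [28.1 47.7] ang 1.6
[499. 246.] ctr [621.7 298.2] size [104.9  29.6] ang 1.6
[416. 242.] ctr [617.5 198.8] size [105.7  25.2] ang 1.4
[536.  80.] ctr [435.3 302.4] size [65.4 29.2] ang 4.4
[454.  69.] ctr [426.9 215.9] size [ 25.7 100.3] ang 88.6
[460.   3.] ctr [367.1 215.1] size [ 9.6 32. ] ang 1.0
```

View pics/w3.png

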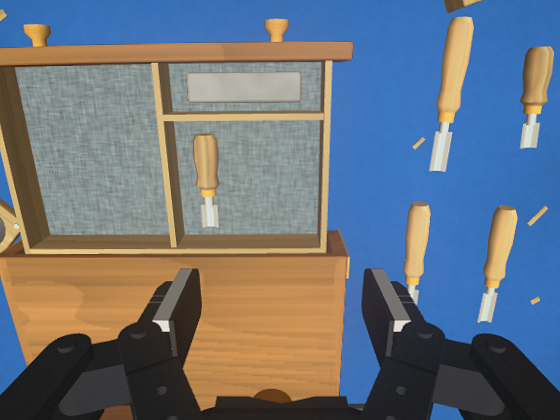

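View pics/s1.png

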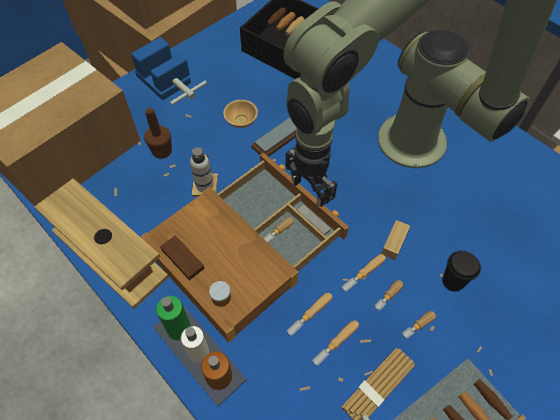

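Request:
{"op": "move_arm", "data": {"steps": "-1 -0.025 0.04 0.01 0 0 0;-1 -0.025 0.04 0.03 0 0 0;-1 -0.025 0.04 0.04 0 0 0;-1 -0.02 0.035 0.04 0 0 0;-1 0 0 0.04 0 0 0;-1 0 0 0.02 0 0 0;-1 0 0 0 0 0 0"}}

```text
time_s: 9.6
tcp_pos: [618.0, 202.7, 86.2]
orientation: [-0.002, 1.0, -0.002, 0.011]
force: [-0.3, 0.6, 1.3]
opening: 0.997
```

```bash
python3 - <<'E'
from h import *
a,P=snap('wrist','pics/w4.png'); print(P[0]); gouges(a,'wrist',P)
E
python3 go.py 609 199 4 1.4
```

```text
[618.03151601 202.73326732  86.18954278]
[557. 345.] ctr [721.  405.1] size [23.   4.5] ang 15.7
[502. 314.] ctr [692.3 358.3] size [ 6.8 10.2] ang 33.1
[504. 158.] ctr [581.8 335.7] size [ 5.4 26. ] ang 53.0
[431. 210.] ctr [621.5 296.8] size [104.4  26.6] ang 0.6
[270. 204.] ctr [617.1 197. ] size [104.4  25.4] ang 0.8
[257.   6.] ctr [502.2 190.4] size [ 3.9 10.6] ang 47.0
[ 55. 183.] ctr [626.1  72.3] size [ 97.4 254.8] ang 75.5
tcp [618.7 202.8  87.3] shift m [ 0.0116 -0.0035  0.0831] rot deg [-0.2   1.29 -1.17] q6 0.2
```

View pics/w4.png

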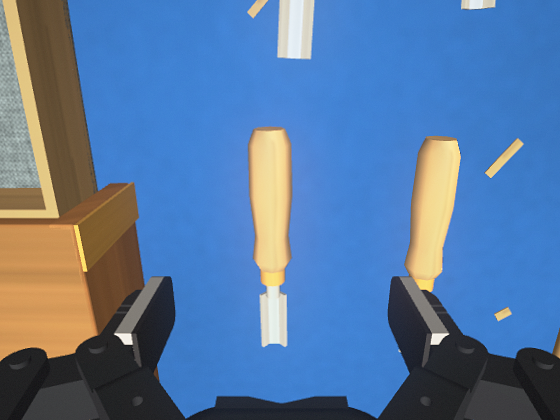

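Request:
{"op": "move_arm", "data": {"steps": "-1 0.0116 -0.0055 0.02 -0.2 1.3 -0.7;-1 0 0 0.03 0 0 0;-1 0 0 0.02 0 0 0;-1 0 0 0.008 0 0 0;-1 0 0 0 0 0 0"}}

```text
time_s: 10.28
tcp_pos: [608.0, 194.6, 9.9]
orientation: [-0.008, 1.0, 0.001, 0.001]
force: [-0.6, -0.3, 0.0]
opening: 0.998
```

```bash
python3 go.py 609 197 4 0.8
```

```text
tcp [608.  194.6   9.9] shift m [-0.0011  0.0024  0.0059] rot deg [0.06 0.11 0.1 ] q6 0.18
```

Request:
{"op": "move_arm", "data": {"steps": "-1 -0.001 0.0024 0.005 0 0 0;1 0 0 0 0 0 0;1 0 0 0 0 0 0;1 0 0 0 0 0 0;1 0 0 0 0 0 0;1 0 0 0 0 0 0;1 0 0 0 0 0 0;1 0 0 -0.03 0 0 0;1 0 0 -0.05 0 0 0;1 0 0 -0.05 0 0 0"}}

```text
time_s: 11.52
tcp_pos: [605.9, 196.3, 134.7]
orientation: [-0.008, 1.0, -0.0, -0.003]
force: [0.9, -0.5, 0.5]
opening: 0.262
```

```bash
python3 go.py 481 -191 140 0.3
```

```text
tcp [605.9 196.3 134.7] shift m [ 0.1311 -0.3853 -0.0045] rot deg [-0.01 -0.32  0.62] q6 0.18
```

Request:
{"op": "move_arm", "data": {"steps": "1 0.04 -0.03 -0.01 0 0 0;1 0.04 -0.045 -0.01 0 0 0;1 0.04 -0.05 0 0 0 0;1 0.01 -0.05 0 0 0 0;1 0 -0.05 0 0 0 0.6;1 0 -0.05 0 0 0 0;1 0 -0.05 0 0 0 0;1 0 -0.04 0 0 0 0;1 0 -0.02 0 0 0 0;1 0 0 0 0 0 0"}}

```text
time_s: 12.78
tcp_pos: [482.5, -199.6, 160.5]
orientation: [-0.003, 1.0, 0.0, 0.005]
force: [-0.3, 0.3, -0.0]
opening: 0.261
```

```bash
python3 - <<'E'
from h import *
a,P=snap('wrist','pics/w5.png')
E
python3 go.py 481 -191 19 0.3
```

```text
tcp [ 482.3 -198.7  160.4] shift m [0.0025 0.0076 0.1413] rot deg [0.04 0.51 0.15] q6 -0.54
```

View pics/w5.png

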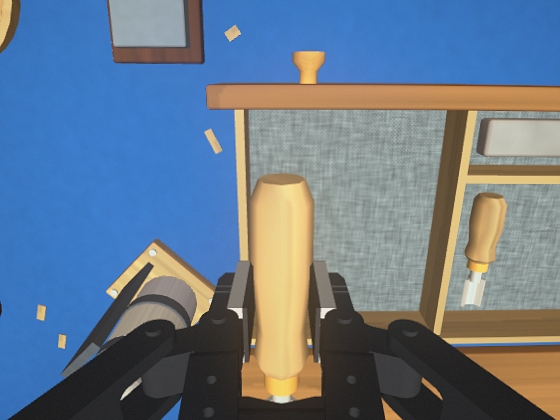

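```bash
python3 - <<'E'
from h import *
d=np.load('pics/w5.npz');P=(d['p'],d['R']);print(P[0],onz('wrist',[(282,178),(282,185)],P[0][2]+7+8,P))
E
```

```text
[ 482.46758484 -199.59632086  160.46989537] [[ 433.9868137  -198.60804566  175.46989537]
 [ 436.53564142 -198.58767621  175.46989537]]
```

Request:
{"op": "move_arm", "data": {"steps": "1 0.0025 0.0076 0.03 0 0.5 0;1 0 0 0.04 0 0 0;1 0 0 0.02 0 0 0;1 0 0 0 0 0 0"}}

```text
time_s: 13.32
tcp_pos: [480.2, -186.4, 68.8]
orientation: [-0.006, 1.0, 0.001, 0.0]
force: [0.2, 0.4, -0.8]
opening: 0.261
```

```bash
python3 go.py 481 -191 18 0.3
```

```text
tcp [ 480.2 -186.4   68.8] shift m [-0.0007 -0.0047  0.0508] rot deg [0.12 0.05 0.44] q6 -0.53
```

Request:
{"op": "move_arm", "data": {"steps": "1 -0.001 -0.0047 0.005 0 0 0.4;1 0 0 0.015 0 0 0;1 0 0 0.013 0 0 0;1 0 0 0.01 0 0 0;1 0 0 0.003 0 0 0;1 0 0 0 0 0 0"}}

```text
time_s: 14.08
tcp_pos: [483.0, -191.2, 21.8]
orientation: [-0.003, 1.0, 0.0, 0.002]
force: [0.2, -0.2, -1.2]
opening: 0.265
```

```bash
python3 go.py 481 -191 18 0.3
```

```text
tcp [ 483.  -191.2   21.8] shift m [0.002  0.0002 0.0038] rot deg [0.04 0.21 0.09] q6 -0.53
```

Request:
{"op": "move_arm", "data": {"steps": "1 0.001 0 0.004 0 0 0;0.26 0 0 0 0 0 0;0.26 0 0 0 0 0 0;0.26 0 0 0 0 0 0;0.26 0 0 -0.015 0 0 0;0.26 0 0 -0.03 0 0 0;0.26 0 0 -0.05 0 0 0;0.26 0 0.02 -0.05 0 0 0;-1 0 0.05 -0.05 0 0 0;-1 0 0.05 -0.03 0 0 0"}}

```text
time_s: 15.32
tcp_pos: [480.8, -77.9, 247.6]
orientation: [-0.0, 1.0, 0.0, 0.004]
force: [0.6, 0.8, -0.8]
opening: 0.781
```

```bash
python3 - <<'E'
from h import *
a,P=snap('wrist','pics/w6.png')
E
python3 go.py 610 297 200 0.6
```

```text
tcp [481.5 -72.7 251.2] shift m [-0.13    0.3687  0.0542] rot deg [ 0.2   0.72 -0.27] q6 -0.31
```

View pics/w6.png

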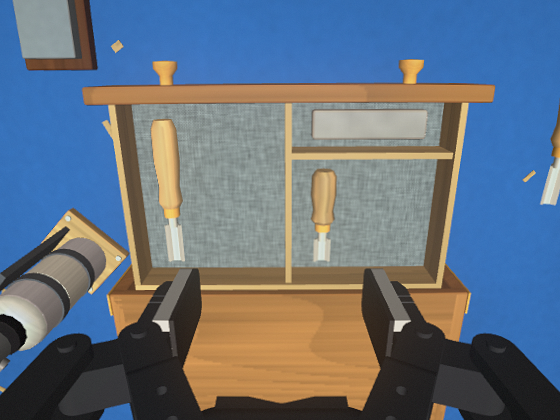

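Request:
{"op": "move_arm", "data": {"steps": "-1 0 0.05 0 0 0 0;-1 -0.02 0.05 0 0 0 0;-1 -0.03 0.05 0 0 0 0;-1 -0.03 0.05 0.01 0 0 0;-1 -0.03 0.05 0.02 0 0 0;-1 -0.02 0.05 0.04 0 0 0;-1 0 0.05 0.04 0 0 0;-1 0 0.01 0.04 0 0 0;-1 0 0 0 0 0 0"}}

```text
time_s: 16.5
tcp_pos: [616.5, 293.7, 115.6]
orientation: [-0.004, 1.0, 0.001, 0.014]
force: [-0.1, -0.2, 0.4]
opening: 0.999
```

```bash
python3 - <<'E'
from h import *
a,P=snap('wrist','pics/w7.png'); print(P[0]); gouges(a,'wrist',P)
E
python3 go.py 613 297 4 0.6
```

```text
[616.52801317 293.6706663  115.55373897]
[309. 369.] ctr [768.9 319.8] size [ 4.7 23.7] ang 59.3
[479. 320.] ctr [722.1 451.1] size [73.5 48.3] ang 20.0
[422. 221.] ctr [633.8 395.7] size [ 4.1 19.8] ang 68.4
[ 21. 273.] ctr [686.1 105.4] size [ 52.9 174.4] ang 75.2
[348. 148.] ctr [582.2 339.1] size [ 5.1 25.8] ang 53.3
[281. 197.] ctr [622.1 294.9] size [103.8  24.8] ang 0.3
[484. 175.] ctr [606.6 434.5] size [127.4  62. ] ang 1.5
[114.  13.] ctr [501.  194.3] size [ 4.2 13.8] ang 47.4
tcp [618.2 293.9 118.1] shift m [0.0087 0.0028 0.1139] rot deg [ 0.16  1.79 -0.19] q6 0.33
```

View pics/w7.png

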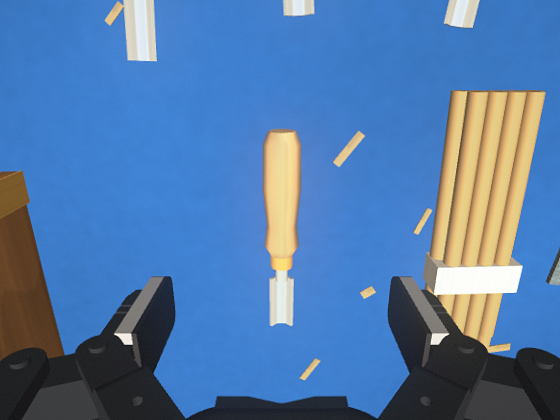

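Request:
{"op": "move_arm", "data": {"steps": "-1 0.0045 0.001 0.02 0.16 1.8 0;-1 0 0 0.03 0 0 0;-1 0 0 0.03 0 0 0;-1 0 0 0.02 0 0 0;-1 0 0 0.005 0 0 0;-1 0 0 0 0 0 0"}}

```text
time_s: 17.3
tcp_pos: [621.2, 292.0, 18.4]
orientation: [-0.0, 1.0, 0.002, 0.004]
force: [0.7, 0.3, -0.2]
opening: 1.003
```

```bash
python3 go.py 614 295 4 0.3
```

```text
tcp [621.2 292.   18.4] shift m [0.0073 0.0029 0.0144] rot deg [ 0.21  0.44 -0.27] q6 0.33
```

Request:
{"op": "move_arm", "data": {"steps": "-1 0.0073 0.003 0.007 0.2 0.4 -0.2;-1 0 0 0.007 0 0 0;1 0 0 0 0 0 0;1 0 0 0 0 0 0;1 0 0 0 0 0 0;1 0 0 0 0 0 0;1 0 0 0 0 0 0;1 0 0 0 0 0 0"}}

```text
time_s: 18.3
tcp_pos: [615.5, 296.2, 6.9]
orientation: [-0.002, 1.0, 0.001, 0.002]
force: [0.1, -0.2, -0.6]
opening: 0.264
```

Request:
{"op": "move_arm", "data": {"steps": "1 0 0 -0.03 0 0 0;1 0 0 -0.05 0 0 0;1 0 0 -0.05 0 0 0;1 0 0 0 0 0 0"}}

```text
time_s: 18.8
tcp_pos: [613.7, 295.5, 138.4]
orientation: [-0.002, 1.0, 0.0, 0.0]
force: [-0.0, -0.3, -0.9]
opening: 0.266
```

```bash
python3 go.py 481 -148 140 0.3
```

```text
tcp [613.7 295.5 138.4] shift m [ 0.1347 -0.4429 -0.0019] rot deg [ 0.02  0.06 -0.05] q6 0.34
```

Request:
{"op": "move_arm", "data": {"steps": "1 0.02 -0.05 0 0 0 0;1 0.03 -0.05 0 0 0 0;1 0.03 -0.05 0 0 0 0;1 0.03 -0.05 0 0 0 0;1 0.02 -0.05 0 0 0 0;1 0 -0.05 0 0 0 0;1 0 -0.05 0 0 0 0;1 0 -0.05 0 0 0 0;1 0 -0.035 0 0 0 0;1 0 0 0 0 0 0"}}

```text
time_s: 20.05
tcp_pos: [475.3, -151.5, 127.5]
orientation: [-0.003, 1.0, 0.001, -0.005]
force: [0.4, -0.1, -1.3]
opening: 0.262
```

```bash
python3 - <<'E'
from h import *
a,P=snap('wrist','pics/w8.png')
E
python3 go.py 481 -149 19 0.3
```

```text
tcp [ 474.8 -150.1  127.3] shift m [-0.0074  0.0008  0.1082] rot deg [ 0.17 -0.65  0.11] q6 -0.46
```

View pics/w8.png

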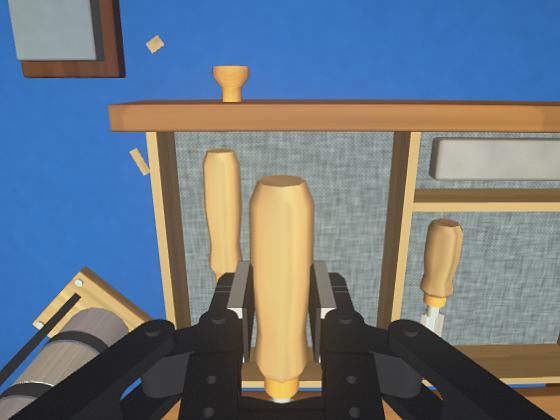

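Request:
{"op": "move_arm", "data": {"steps": "1 -0.0074 0.001 0.02 0.2 -0.6 0;1 0 0 0.04 0 0 0;1 0 0 0 0 0 0"}}

```text
time_s: 20.48
tcp_pos: [480.7, -145.2, 64.9]
orientation: [-0.005, 1.0, 0.001, -0.001]
force: [-0.2, 0.7, -0.4]
opening: 0.264
```

```bash
python3 go.py 481 -149 18.5 0.3
```

```text
tcp [ 480.7 -145.2   64.9] shift m [-0.0004 -0.0039  0.0464] rot deg [ 0.12 -0.16  0.31] q6 -0.45
```

Request:
{"op": "move_arm", "data": {"steps": "1 0 -0.004 0.003 0 0 0.3;1 0 0 0.015 0 0 0;1 0 0 0.013 0 0 0;1 0 0 0.01 0 0 0;1 0 0 0.004 0 0 0;1 0 0 0 0 0 0"}}

```text
time_s: 21.22
tcp_pos: [482.5, -148.8, 19.5]
orientation: [-0.003, 1.0, 0.0, 0.0]
force: [-0.5, -0.4, -0.6]
opening: 0.264
```

```bash
python3 go.py 481 -149 18.5 0.3
```

```text
tcp [ 482.5 -148.8   19.5] shift m [ 0.0015 -0.0002  0.001 ] rot deg [0.05 0.01 0.1 ] q6 -0.45
```

Request:
{"op": "move_arm", "data": {"steps": "1 0 0 0.001 0 0 0;0.26 0 0 0 0 0 0;0.26 0 0 0 0 0 0;0.26 0 0 0 0 0 0;0.26 0 0 -0.015 0 0 0;0.26 0 0 -0.03 0 0 0;0.26 0 0 -0.05 0 0 0;0.26 0 0.02 -0.05 0 0 0;-1 0 0.05 -0.05 0 0 0;-1 0 0.05 -0.02 0 0 0"}}

```text
time_s: 22.48
tcp_pos: [482.3, -35.6, 238.4]
orientation: [-0.0, 1.0, 0.0, 0.002]
force: [0.6, -0.6, -1.1]
opening: 0.782
```

```bash
python3 - <<'E'
from h import *
a,P=snap('wrist','pics/w9.png');print(P[0])
a,P=snap('scene','pics/s2.png'); gouges(a,'scene',None,10,80,3000)
E
```

```text
[482.27141886 -35.58215424 238.40578043]
[453. 414.] ctr [563.9 592.9] size [40.2 17.3] ang 88.9
[474. 407.] ctr [518.  615.1] size [73.9 26.4] ang 87.8
[359. 406.] ctr [712.7 436.9] size [62.4 59. ] ang 1.4
[494. 399.] ctr [467.  634.4] size [99.2 23.4] ang 78.3
[218. 369.] ctr [898.  142.3] size [68.2 84.7] ang 27.6
[390. 373.] ctr [598.5 434.4] size [118.3  59.2] ang 1.2
[424. 320.] ctr [435.6 406.1] size [22.8 65.4] ang 82.9
[393. 290.] ctr [431.1 298. ] size [63.9 23.7] ang 1.6
[385. 250.] ctr [359.9 211.5] size [221.3  58.5] ang 10.3
[157. 136.] ctr [ 584.5 -546.7] size [69.2 74.3] ang 54.8
[240. 113.] ctr [ 330.8 -445.2] size [111.6 104. ] ang 48.8
[465.  89.] ctr [-286.3  -17.2] size [104.5  20.5] ang 0.8
[35. 76.] ctr [  736.3 -1031.5] size [321.  136.8] ang 4.8
```

View pics/w9.png

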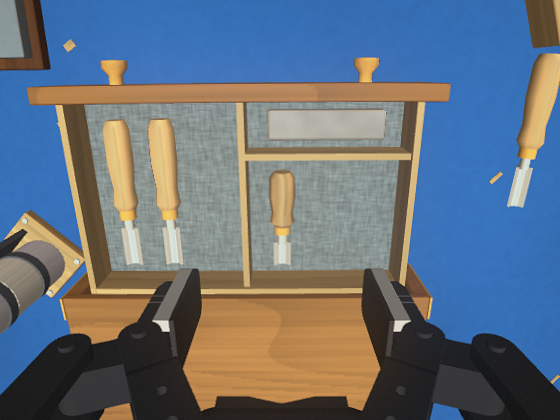

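View pics/s2.png

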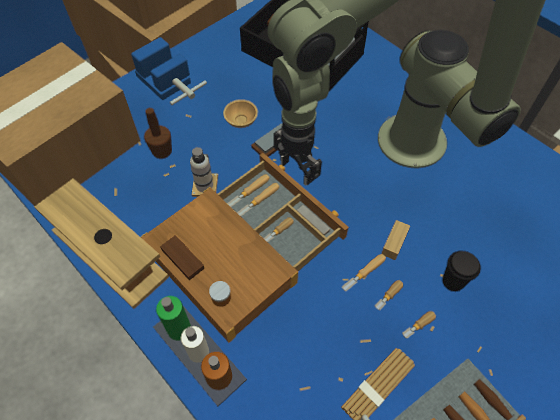

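Request:
{"op": "move_arm", "data": {"steps": "-1 0.01 0.05 0 0 0 0;-1 0.02 0.05 0 0 0 0;-1 0.02 0.05 0.02 0 0 0;-1 0.01 0.05 0.03 0 0 0;-1 0 0.04 0.03 0 0 0;-1 0 0.01 0.02 0 0 0;-1 0 0 0 0 0 0"}}

```text
time_s: 23.45
tcp_pos: [422.1, 220.4, 139.5]
orientation: [-0.002, 1.0, -0.001, 0.007]
force: [-0.0, -0.9, 1.2]
opening: 1.003
```

```bash
python3 - <<'E'
from h import *
a,P=snap('wrist','pics/w10.png'); print(P[0]); gouges(a,'wrist',P)
E
python3 go.py 425 214 4 -1
```

```text
[422.13352789 220.39134306 139.51030788]
[160. 377.] ctr [605.9 109.4] size [21.5  9.1] ang 0.2
[519. 335.] ctr [560.3 434.4] size [44.8 64.6] ang 1.9
[523. 211.] ctr [441.7 412.1] size [35.8 69.4] ang 83.3
[385. 205.] ctr [436.4 301.2] size [70.1 24.5] ang 4.7
[ 61. 226.] ctr [472.2  45.2] size [103.8 158.9] ang 76.9
[271. 193.] ctr [429.6 213.6] size [ 25.  103.7] ang 87.8
[481.  14.] ctr [300.8 353. ] size [5.5 7.8] ang 27.0
[262.  55.] ctr [327.3 209.1] size [88.2 46.6] ang 20.6
tcp [422.8 220.2 140.4] shift m [-1.000e-04 -6.100e-03  1.364e-01] rot deg [-0.04  0.88  1.22] q6 0.33
```

View pics/w10.png

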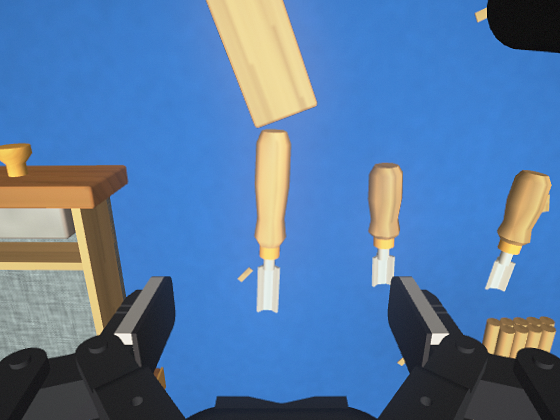

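Request:
{"op": "move_arm", "data": {"steps": "-1 0.003 -0.006 0.03 0 0.9 2.4;-1 0 0 0.04 0 0 0;-1 0 0 0.04 0 0 0;-1 0 0 0.015 0 0 0;-1 0 0 0 0 0 0"}}

```text
time_s: 24.12
tcp_pos: [428.4, 210.3, 19.1]
orientation: [0.024, 1.0, 0.001, 0.006]
force: [-0.4, -0.3, 0.7]
opening: 1.003
```

```bash
python3 go.py 422 214 4 -2.2
```

```text
tcp [428.4 210.3  19.1] shift m [0.0067 0.0034 0.015 ] rot deg [ 0.09  0.63 -0.52] q6 0.35
```

Request:
{"op": "move_arm", "data": {"steps": "-1 0.0067 0.0034 0.006 0 0.6 -0.5;-1 0 0 0.008 0 0 0;1 0 0 0 0 0 0;1 0 0 0 0 0 0;1 0 0 0 0 0 0;1 0 0 0 0 0 0;1 0 0 0 0 0 0;1 0 0 0 0 0 0"}}

```text
time_s: 25.12
tcp_pos: [424.8, 214.5, 7.9]
orientation: [0.02, 1.0, 0.002, 0.003]
force: [1.0, 0.5, -0.3]
opening: 0.265
```

Request:
{"op": "move_arm", "data": {"steps": "1 0 0 -0.03 0 0 0;1 0 0 -0.05 0 0 0;1 0 0 -0.05 0 0 0;1 0 0 0 0 0 -2.5"}}

```text
time_s: 25.62
tcp_pos: [422.9, 213.7, 140.6]
orientation: [-0.003, 1.0, 0.001, 0.001]
force: [-0.0, 0.5, -1.9]
opening: 0.263
```

```bash
python3 go.py 481 -105 140 0.3
```

```text
tcp [422.9 213.7 140.6] shift m [-0.0563 -0.319   0.    ] rot deg [0.13 0.15 0.02] q6 0.31
```

Request:
{"op": "move_arm", "data": {"steps": "1 -0.01 -0.05 -0.01 0 0 0;1 -0.02 -0.05 0 0 0 0;1 -0.02 -0.05 0 0 0 0;1 -0.01 -0.05 0 0 0 0;1 0 -0.05 0 0 0 0;1 0 -0.04 0 0 0 0;1 0 -0.02 0 0 0 0;1 0 -0.005 0 0 0 0;1 0 0 0 0 0 0"}}

```text
time_s: 26.75
tcp_pos: [487.7, -109.3, 150.4]
orientation: [-0.005, 1.0, 0.002, 0.003]
force: [-0.5, -0.1, -1.2]
opening: 0.262
```

```bash
python3 - <<'E'
from h import *
a,P=snap('wrist','pics/w11.png')
E
python3 go.py 483 -105 20 0.3
```

```text
tcp [ 487.6 -109.   150.4] shift m [0.0053 0.0035 0.1304] rot deg [0.23 0.3  0.29] q6 -0.38
```

View pics/w11.png

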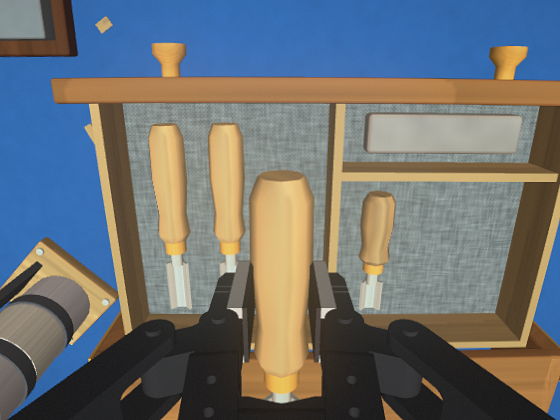

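Request:
{"op": "move_arm", "data": {"steps": "1 0.005 0.0035 0.03 0.2 0.3 0.3;1 0 0 0.04 0 0 0;1 0 0 0.01 0 0 0;1 0 0 0 0 0 0"}}

```text
time_s: 27.3
tcp_pos: [484.0, -101.6, 70.1]
orientation: [-0.006, 1.0, 0.0, 0.001]
force: [-0.5, -0.4, 0.1]
opening: 0.267
```

```bash
python3 go.py 483 -105 20.5 0.3
```

```text
tcp [ 484.  -101.6   70.1] shift m [ 0.0011 -0.0034  0.0496] rot deg [0.03 0.13 0.33] q6 -0.37
```

Request:
{"op": "move_arm", "data": {"steps": "1 0.001 -0.0034 0.004 0 0 0.3;1 0 0 0.015 0 0 0;1 0 0 0.013 0 0 0;1 0 0 0.011 0 0 0;1 0 0 0.005 0 0 0;1 0 0 0 0 0 0"}}

```text
time_s: 28.05
tcp_pos: [485.2, -105.7, 21.2]
orientation: [-0.003, 1.0, -0.0, 0.003]
force: [-0.0, 0.1, -0.2]
opening: 0.267
```

```bash
python3 go.py 483 -105 20 0.3
```

```text
tcp [ 485.2 -105.7   21.2] shift m [0.0022 0.0007 0.0012] rot deg [-0.04  0.35  0.03] q6 -0.37
```

Request:
{"op": "move_arm", "data": {"steps": "1 0.001 0 0.001 0 0 0;0.27 0 0 0 0 0 0;0.27 0 0 0 0 0 0;0.27 0 0 0 0 0 0;0.27 0 0 -0.015 0 0 0;0.27 0 0 -0.03 0 0 0;0.27 0 0 -0.05 0 0 0;0.27 0 0.02 -0.05 0 0 0;-1 0 0.05 -0.05 0 0 0;-1 0.02 0.05 -0.02 0 0 0"}}

```text
time_s: 29.3
tcp_pos: [463.8, 7.9, 239.9]
orientation: [0.0, 1.0, -0.001, 0.006]
force: [1.2, 1.7, -1.2]
opening: 0.777
```

```bash
python3 - <<'E'
from h import *
a,P=snap('wrist','pics/w12.png');print(P[0])
E
python3 go.py 427 303 150 3
```

```text
[463.75264565   7.88774968 239.90943167]
tcp [460.4  13.2 241.5] shift m [0.0331 0.2897 0.092 ] rot deg [ 0.17  0.61 -2.74] q6 -0.14
```

View pics/w12.png

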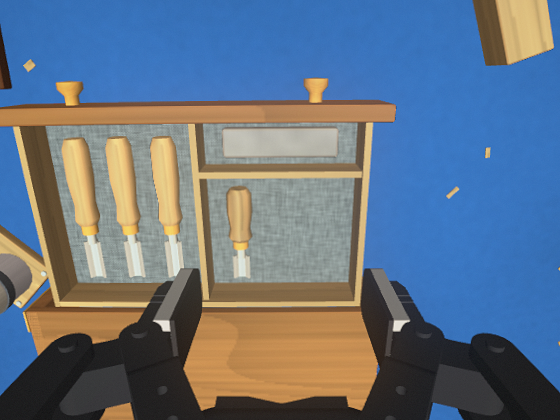

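Three long gouges and one short lie flat in the drawer. Next, the short at about (427, 303).

Request:
{"op": "move_arm", "data": {"steps": "-1 0 0.05 0 0 0 -1;-1 0.01 0.05 0.01 0 0 -1;-1 0.01 0.05 0.02 0 0 -1;-1 0.01 0.05 0.03 0 0 0;-1 0 0.05 0.03 0 0 0;-1 0 0.03 0.02 0 0 0;-1 0 0 0 0 0 0"}}

```text
time_s: 30.22
tcp_pos: [422.4, 301.2, 138.0]
orientation: [-0.03, 0.999, 0.002, 0.013]
force: [-1.1, -0.6, 0.2]
opening: 0.996
```

```bash
python3 - <<'E'
from h import *
a,P=snap('wrist','pics/w13.png'); print(P[0]); gouges(a,'wrist',P)
E
python3 go.py 429 303 4 3
```

```text
[422.37859655 301.23626007 138.0350226 ]
[311. 354.] ctr [576.9 339.4] size [ 5.2 25.8] ang 53.2
[388. 373.] ctr [598.  418.1] size [106.8  28.1] ang 1.6
[  9. 287.] ctr [529.7  83.9] size [ 29.3 156.7] ang 78.2
[443. 209.] ctr [432.  428.7] size [13.4  5.4] ang 11.9
[307. 234.] ctr [461.6 325.4] size [71.  24.9] ang 4.1
[416. 217.] ctr [441.4 408.9] size [26.  69.3] ang 84.3
[  7. 160.] ctr [414.1  99.6] size [13.6 21.4] ang 79.2
[373.  14.] ctr [300.7 355.4] size [5.6 7.5] ang 24.5
[142.  50.] ctr [330.5 205.5] size [78.6 54.9] ang 20.6
tcp [422.9 300.6 138.8] shift m [-0.0026  0.0016  0.135 ] rot deg [0.19 1.54 0.41] q6 0.42
```

View pics/w13.png

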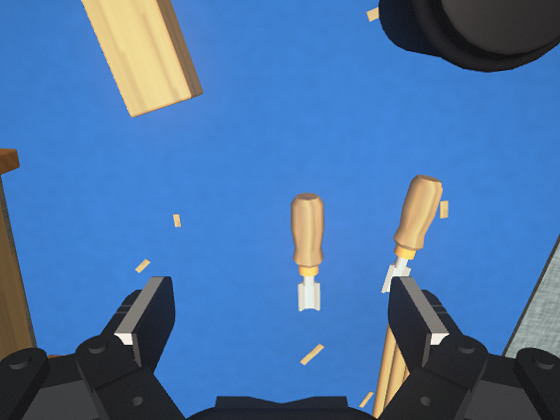

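Request:
{"op": "move_arm", "data": {"steps": "-1 -0.018 0.012 0.02 0.2 1.5 -0.6;-1 -0.018 0.012 0.02 0 0 0;-1 0 0 0.01 0 0 0;-1 0 0 0 0 0 0"}}

```text
time_s: 30.78
tcp_pos: [460.9, 323.8, 93.3]
orientation: [-0.033, 0.999, -0.0, 0.002]
force: [0.2, 0.2, -0.3]
opening: 1.001
```

```bash
python3 - <<'E'
from h import *
a,P=snap('wrist','pics/w14.png'); print(P[0]); gouges(a,'wrist',P)
E
python3 go.py 456 325 4 4.1
```

```text
[460.88859366 323.84290921  93.32750315]
[291. 358.] ctr [576.7 339.9] size [ 5.3 26. ] ang 55.2
[385. 369.] ctr [584.9 417.2] size [92.  27.1] ang 1.5
[ 85. 248.] ctr [495.7 195.6] size [ 4.  13.9] ang 49.7
[450. 179.] ctr [432.8 428.9] size [13.5  5.1] ang 12.2
[282. 208.] ctr [460.9 325.1] size [69.4 24.9] ang 4.8
[417. 187.] ctr [440.9 408.6] size [25.9 68.1] ang 84.3
[89. 20.] ctr [358.6 212.3] size [26.3 65.3] ang 2.6
tcp [461.4 324.1  93.9] shift m [0.0058 0.0013 0.0899] rot deg [ 0.01  0.33 -0.33] q6 0.42
```

View pics/w14.png

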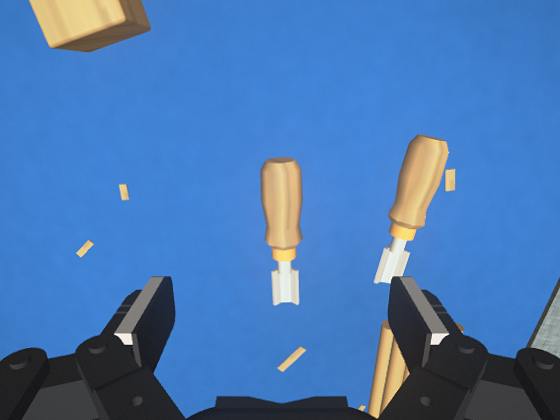

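Request:
{"op": "move_arm", "data": {"steps": "-0.6 0.0055 0.001 0.02 0 0.3 0;-0.6 0 0 0.03 0 0 0;-0.6 0 0 0.025 0 0 0;-0.6 0 0 0.005 0 0 0;-0.6 0 0 0 0 0 0"}}

```text
time_s: 31.45
tcp_pos: [457.6, 323.7, 19.0]
orientation: [-0.032, 0.999, 0.002, 0.004]
force: [-0.1, -1.2, -0.4]
opening: 0.796
```

```bash
python3 go.py 455.5 324.7 4 4.5
```

```text
tcp [457.6 323.7  19. ] shift m [0.0021 0.0011 0.0149] rot deg [ 0.17  0.44 -0.85] q6 0.42
```

Request:
{"op": "move_arm", "data": {"steps": "-0.6 0.002 0.001 0.007 0 0.4 -0.8;-0.6 0 0 0.008 0 0 0;1 0 0 0 0 0 0;1 0 0 0 0 0 0;1 0 0 0 0 0 0;1 0 0 0 0 0 0;1 0 0 0 0 0 0"}}

```text
time_s: 32.33
tcp_pos: [457.2, 325.6, 5.9]
orientation: [-0.039, 0.999, 0.002, 0.002]
force: [-0.6, -0.2, 0.1]
opening: 0.266
```

Request:
{"op": "move_arm", "data": {"steps": "1 0 0 -0.03 0 0 0;1 0 0 -0.05 0 0 0;1 0 0 -0.05 0 0 0;1 0 0 0 0 0 4.5;1 0 0 0 0 0 0"}}

```text
time_s: 32.95
tcp_pos: [455.7, 324.4, 138.8]
orientation: [0.001, 1.0, 0.002, 0.001]
force: [-0.2, 0.8, -0.9]
opening: 0.268
```

```bash
python3 go.py 515 8 140 0.3
```

```text
tcp [455.7 324.4 138.8] shift m [-0.0597 -0.3163 -0.0023] rot deg [ 0.21  0.08 -0.37] q6 0.49
```

Request:
{"op": "move_arm", "data": {"steps": "1 -0.01 -0.05 -0.01 0 0 0;1 -0.02 -0.05 0 0 0 0;1 -0.02 -0.05 0 0 0 0;1 -0.01 -0.05 0 0 0 0;1 0 -0.05 0 0 0 0;1 0 -0.04 0 0 0 0;1 0 -0.02 0 0 0 0;1 0 0 0 0 0 0;1 0 0 0 0 0 0"}}

```text
time_s: 34.08
tcp_pos: [516.2, 5.9, 141.9]
orientation: [-0.006, 1.0, 0.002, -0.003]
force: [-0.4, -0.5, -1.7]
opening: 0.269
```

```bash
python3 - <<'E'
from h import *
a,P=snap('wrist','pics/w15.png')
E
python3 go.py 517 8 19 0.3
```

```text
tcp [516.2   6.1 141.9] shift m [-0.0016  0.0014  0.1229] rot deg [ 0.24 -0.36  0.45] q6 -0.15
```

View pics/w15.png

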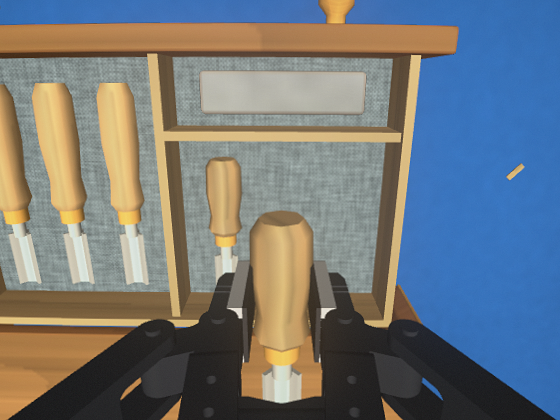

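Request:
{"op": "move_arm", "data": {"steps": "1 -0.001 0.001 0.03 0.2 -0.3 0.4;1 0 0 0.035 0 0 0;1 0 0 0.005 0 0 0;1 0 0 0 0 0 0"}}

```text
time_s: 34.62
tcp_pos: [518.1, 11.1, 71.5]
orientation: [-0.007, 1.0, 0.001, 0.001]
force: [0.0, 0.1, -1.1]
opening: 0.266
```

```bash
python3 go.py 516.5 8 18.5 0.3
```

```text
tcp [518.1  11.1  71.5] shift m [ 0.0017 -0.0031  0.0529] rot deg [0.06 0.07 0.45] q6 -0.13
```

Request:
{"op": "move_arm", "data": {"steps": "1 0.001 -0.0031 0.006 0 0 0.4;1 0 0 0.015 0 0 0;1 0 0 0.013 0 0 0;1 0 0 0.011 0 0 0;1 0 0 0.005 0 0 0;1 0 0 0 0 0 0"}}

```text
time_s: 35.38
tcp_pos: [518.9, 7.8, 20.1]
orientation: [-0.003, 1.0, 0.0, 0.002]
force: [-0.2, -0.3, 0.2]
opening: 0.261
```

```bash
python3 go.py 516.5 8 18.5 0.3
```

```text
tcp [518.9   7.8  20.1] shift m [0.0024 0.0002 0.0016] rot deg [0.04 0.26 0.05] q6 -0.13
```

Request:
{"op": "move_arm", "data": {"steps": "1 0.001 0 0.002 0 0 0;0.27 0 0 0 0 0 0;0.27 0 0 0 0 0 0;0.27 0 0 0 0 0 0;0.27 0 0 -0.015 0 0 0;0.27 0 0 -0.03 0 0 0;0.27 0 0 -0.05 0 0 0;0.27 0 0.02 -0.05 0 0 0;-1 0.02 0.05 -0.05 0 0 0;-1 0.02 0.05 -0.02 0 0 0"}}

```text
time_s: 36.62
tcp_pos: [480.7, 119.5, 236.2]
orientation: [0.0, 1.0, 0.001, 0.005]
force: [0.7, 1.0, -0.7]
opening: 0.776
```

Request:
{"op": "move_arm", "data": {"steps": "-1 0.02 0.05 0.01 0 0 1;-1 0.02 0.05 0.02 0 0 1;-1 0.01 0.05 0.03 0 0 1;-1 0 0.05 0.03 0 0 2;-1 0 0.05 0.03 0 0 1;-1 0 0.03 0 0 0 0;-1 0 0 0 0 0 0"}}

```text
time_s: 37.5
tcp_pos: [446.6, 413.3, 126.5]
orientation: [0.052, 0.999, 0.005, 0.014]
force: [-0.7, -0.9, -0.9]
opening: 0.998
```

```bash
python3 - <<'E'
from h import *
a,P=snap('wrist','pics/w16.png'); print(P[0]); gouges(a,'wrist',P)
E
python3 go.py 435 409 4 -5.7
```

```text
[446.59893511 413.2802307  126.54613221]
[549. 350.] ctr [617.7 636.6] size [28.3  7.5] ang 59.0
[505. 351.] ctr [616.2 595.5] size [30.7 13.3] ang 88.5
[212. 346.] ctr [577.3 343.1] size [ 5.3 26.4] ang 53.1
[527. 314.] ctr [576.6 609.5] size [68.5 32.6] ang 82.6
[323. 350.] ctr [601.5 434.9] size [126.2  58.9] ang 1.3
[531. 259.] ctr [526.  604.7] size [56.6 32.3] ang 88.3
[542. 198.] ctr [473.4 607.9] size [32.3 27. ] ang 88.2
[302. 171.] ctr [432.7 432.3] size [13.   5.1] ang 12.7
[268. 183.] ctr [441.1 406.8] size [24.1 69. ] ang 82.5
[527. 124.] ctr [415.3 590.2] size [14.2  4.8] ang 54.1
[458.  93.] ctr [389.9 540. ] size [16.4  4.2] ang 7.0
[ 5. 86.] ctr [354.3 243.2] size [10.8 21.8] ang 70.5
tcp [446.1 411.9 126.2] shift m [ 0.014  -0.0052  0.1219] rot deg [ 0.53  1.51 -0.35] q6 0.73
```

View pics/w16.png

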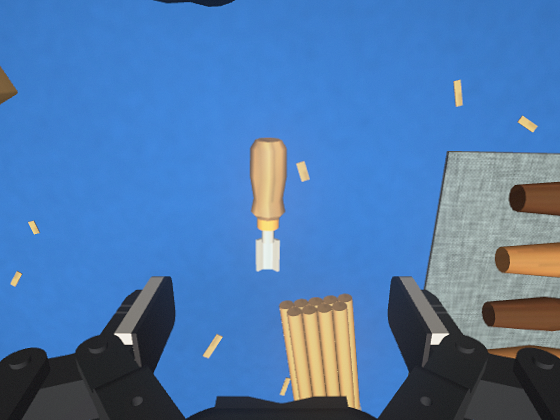

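Request:
{"op": "move_arm", "data": {"steps": "-1 0.008 -0.0055 0.03 0.5 1.5 1;-1 0 0 0.035 0 0 0;-1 0 0 0.03 0 0 0;-1 0 0 0.01 0 0 0;-1 0 0 0 0 0 0"}}

```text
time_s: 38.17
tcp_pos: [436.7, 400.8, 17.5]
orientation: [0.066, 0.998, -0.001, -0.002]
force: [-0.8, 0.2, 0.7]
opening: 0.995
```

```bash
python3 go.py 440 407 6 -7
```

```text
tcp [436.7 400.8  17.5] shift m [-0.0025  0.0066  0.0114] rot deg [-0.15 -0.25 -0.53] q6 0.75
```

Request:
{"op": "move_arm", "data": {"steps": "-1 -0.0025 0.0066 0.005 -0.1 -0.2 -0.5;-1 0 0 0.006 0 0 0;1 0 0 0 0 0 0;1 0 0 0 0 0 0;1 0 0 0 0 0 0;1 0 0 0 0 0 0;1 0 0 0 0 0 0;1 0 0 0 0 0 0"}}

```text
time_s: 39.17
tcp_pos: [442.4, 408.8, 9.3]
orientation: [0.061, 0.998, 0.001, 0.002]
force: [-0.2, 0.0, -1.9]
opening: 0.261
```

Request:
{"op": "move_arm", "data": {"steps": "1 0 0 -0.03 0 0 0;1 0 0 -0.05 0 0 0;1 0 0 -0.05 0 0 0;1 0 0 0 0 0 -7.5;1 0 0 0 0 0 0"}}

```text
time_s: 39.8
tcp_pos: [440.8, 407.6, 141.7]
orientation: [-0.005, 1.0, 0.0, 0.0]
force: [0.4, -0.6, -0.6]
opening: 0.257
```

```bash
python3 go.py 519 51 140 0.3
```

```text
tcp [440.8 407.6 141.7] shift m [-0.0744 -0.3574  0.0015] rot deg [0.03 0.04 0.31] q6 0.61
```

Request:
{"op": "move_arm", "data": {"steps": "1 -0.01 -0.05 -0.01 0 0 0;1 -0.02 -0.05 0 0 0 0;1 -0.02 -0.05 0 0 0 0;1 -0.02 -0.05 0 0 0 0;1 -0.01 -0.05 0 0 0 0;1 0 -0.05 0 0 0 0;1 0 -0.035 0 0 0 0;1 0 0 0 0 0 0;1 0 0 0 0 0 0"}}

```text
time_s: 40.92
tcp_pos: [522.3, 63.6, 145.4]
orientation: [0.004, 1.0, 0.0, -0.004]
force: [0.3, 0.2, -1.9]
opening: 0.264
```

```bash
python3 - <<'E'
from h import *
a,P=snap('wrist','pics/w17.png')
E
python3 go.py 522 51 22 0.3
```

```text
tcp [522.3  63.8 145.4] shift m [-0.0006 -0.0127  0.1234] rot deg [-0.01 -0.41 -0.66] q6 -0.01
```

View pics/w17.png

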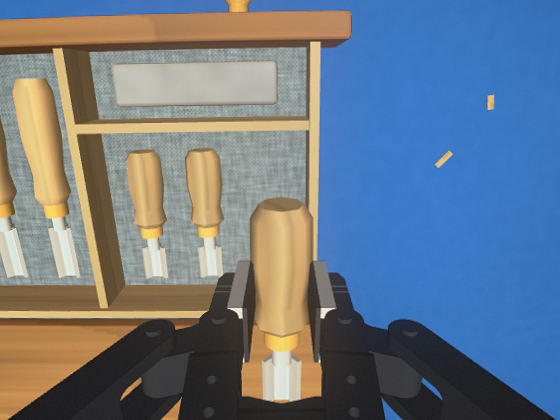

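Request:
{"op": "move_arm", "data": {"steps": "1 0 -0.0127 0.02 0 -0.4 -0.6;1 0 0 0.03 0 0 0;1 0 0 0.025 0 0 0;1 0 0 0 0 0 0"}}

```text
time_s: 41.48
tcp_pos: [522.5, 55.9, 68.6]
orientation: [-0.005, 1.0, 0.0, 0.001]
force: [0.6, -0.0, -0.5]
opening: 0.261
```

```bash
python3 go.py 522 51 22 0.3
```

```text
tcp [522.5  55.9  68.6] shift m [ 0.0006 -0.0049  0.0466] rot deg [0.04 0.07 0.29] q6 -0.04
```

Request:
{"op": "move_arm", "data": {"steps": "1 0.001 -0.005 0.003 0 0 0.3;1 0 0 0.015 0 0 0;1 0 0 0.012 0 0 0;1 0 0 0.01 0 0 0;1 0 0 0.004 0 0 0;1 0 0 0 0 0 0"}}

```text
time_s: 42.22
tcp_pos: [523.4, 51.7, 23.8]
orientation: [-0.003, 1.0, 0.0, 0.002]
force: [0.2, 0.2, -0.6]
opening: 0.263
```

```bash
python3 go.py 522 51 22 0.3
```

```text
tcp [523.4  51.7  23.8] shift m [ 0.0015 -0.0007  0.0018] rot deg [0.04 0.26 0.05] q6 -0.05
```

Request:
{"op": "move_arm", "data": {"steps": "1 0.001 -0.0005 0.0015 0 0 0;1 0 0 0 0 0 0;0.27 0 0 0 0 0 0;0.27 0 0 0 0 0 0;0.27 0 0 0 0 0 0;0.27 0 0 -0.015 0 0 0;0.27 0 0 -0.03 0 0 0;0.27 0 0 -0.05 0 0 0;0.27 0.02 -0.03 -0.05 0 0 0;0.27 0.03 -0.05 -0.05 0 0 0"}}

```text
time_s: 43.48
tcp_pos: [477.2, -19.3, 214.3]
orientation: [-0.006, 1.0, 0.0, 0.002]
force: [0.9, -0.8, -0.2]
opening: 0.366
```

```bash
python3 - <<'E'
from h import *
a,P=snap('wrist','pics/w18.png'); print(P[0])
a,P=snap('side','pics/d1.png')
E
```

```text
[477.2270737  -19.2694415  214.27791653]
```

View pics/w18.png

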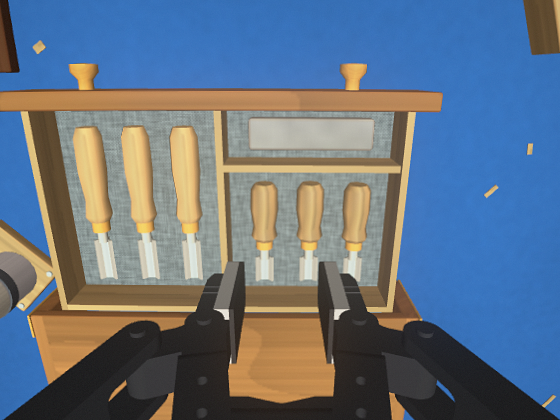

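Request:
{"op": "move_arm", "data": {"steps": "1 0 -0.03 -0.03 0 0 0;1 0 -0.05 -0.02 0 0 0;1 -0.02 -0.05 0 0 0 0;1 -0.03 -0.05 0 0 0 0;1 -0.03 -0.05 0 0 0 0;1 -0.03 -0.04 0 0 0 0;1 0 0 0 0 0 0;1 0 0 0 0 0 0"}}

```text
time_s: 44.58
tcp_pos: [592.3, -295.9, 272.7]
orientation: [-0.004, 1.0, -0.0, 0.007]
force: [-0.6, -0.8, 0.4]
opening: -0.002
```

```bash
python3 - <<'E'
from h import *
a,P=snap('wrist','pics/w19.png'); print(P[0],r.state()['opening'])
s=cv2.imread('pics/s2.png');d=cv2.imread('pics/d1.png')
c=np.hstack([cv2.resize(s[130:210,160:240],None,fx=5,fy=5,interpolation=2),cv2.resize(d[230:310,310:390],None,fx=5,fy=5,interpolation=2)])
cv2.imwrite('pics/c6.png',c)
E
python3 go.py 590 -300 260 0
```

```text
[ 592.25784292 -295.92379473  272.6573799 ] 0.0021984292718068483
tcp [ 592.1 -295.8  272.6] shift m [ 0.0023 -0.0042  0.0126] rot deg [-0.01  0.8   0.46] q6 -0.59
```

View pics/w19.png

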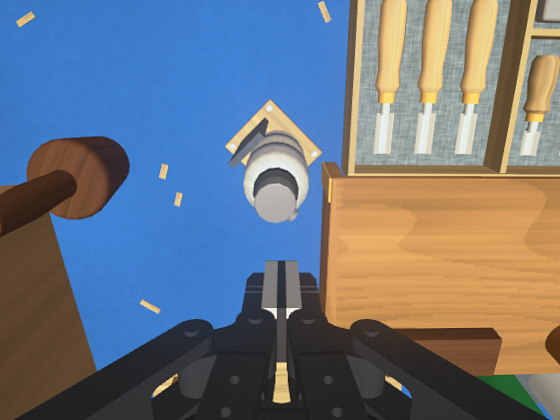

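View pics/c6.png

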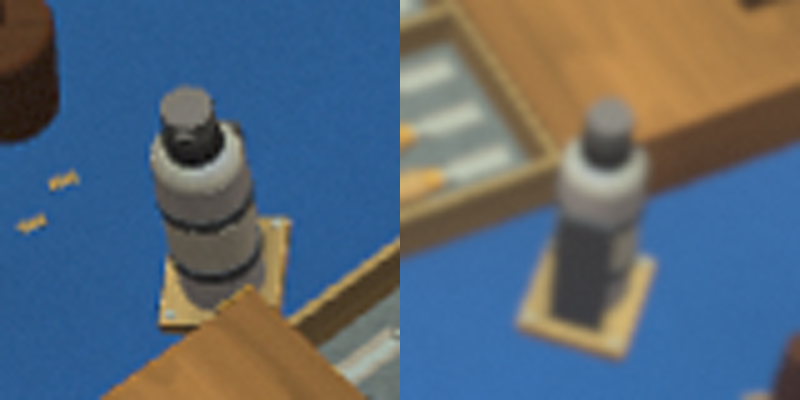

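```bash
python3 - <<'E'
from h import *
a=cv2.imread('pics/w19.png')
cv2.imwrite('pics/c7.png',cv2.resize(a[150:250,220:340],None,fx=6,fy=6,interpolation=2))
d=np.load('pics/w19.npz');P=(d['p'],d['R'])
print(onz('wrist',[(276,201)],176,P),onz('scene',[(197.2,151)],176),onz('side',[(352,253.6)],176))
E
```

```text
[[ 590.61317859 -298.25671425  176.        ]] [[ 592.60673805 -297.86577873  176.        ]] [[ 592.26174378 -301.85461682  176.        ]]
```

View pics/c7.png

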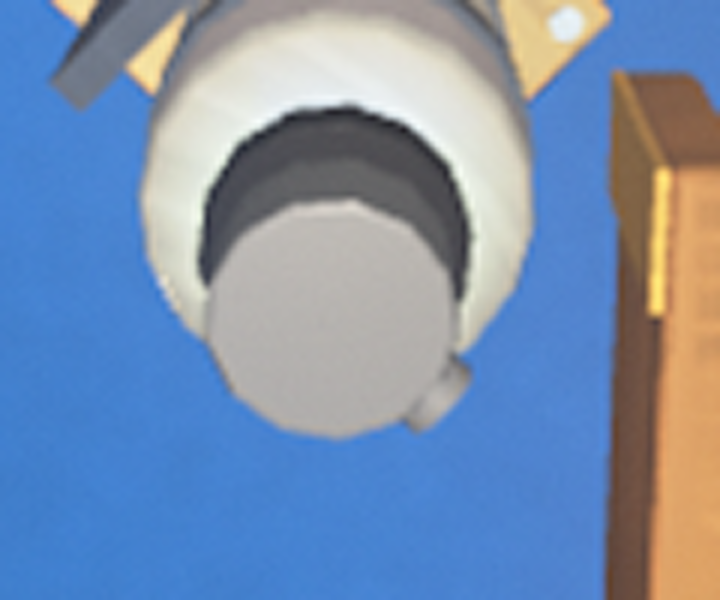

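Request:
{"op": "move_arm", "data": {"steps": "1 0.0005 -0.0037 0.03 0 0.8 0.4;1 0 0 0.03 0 0 0;1 0 0 0.015 0 0 0;1 0 0 0 0 0 0"}}

```text
time_s: 45.12
tcp_pos: [591.4, -294.9, 199.6]
orientation: [-0.003, 1.0, -0.001, 0.001]
force: [-0.4, 0.6, 0.3]
opening: -0.001
```

```bash
python3 go.py 592 -299.5 180 0
```

```text
tcp [ 591.4 -294.9  199.6] shift m [-0.0005 -0.0046  0.0196] rot deg [-0.08  0.13  0.3 ] q6 -0.58
```

Request:
{"op": "move_arm", "data": {"steps": "1 -0.0005 -0.0046 0.003 0 0.1 0.3;1 0 0 0.01 0 0 0;1 0 0 0.004 0 0 0;1 0 0 0 0 0 0;1 0 0 0 0 0 0"}}

```text
time_s: 45.75
tcp_pos: [593.4, -300.4, 185.0]
orientation: [0.0, 1.0, -0.002, 0.002]
force: [-0.2, 0.1, 0.3]
opening: -0.002
```

```bash
python3 go.py 592 -299.5 170 0;python3 -c "
from h import *
print(r.state()['force'])
snap('wrist','pics/w20.png')"
```

```text
tcp [ 593.4 -300.4  185. ] shift m [0.0014 0.001  0.0149] rot deg [-0.24  0.26 -0.  ] q6 -0.58
[-0.15037489  0.1052161   0.33013021]
```

View pics/w20.png

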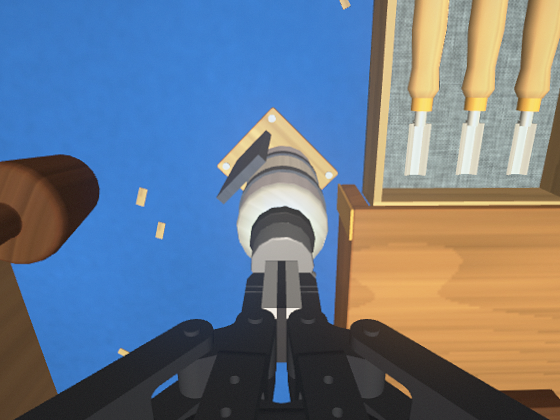

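Request:
{"op": "move_arm", "data": {"steps": "1 0.001 0 0.006 0 0 0;1 0 0 0.003 0 0 0;1 0 0 0.003 0 0 0;1 0 0 0.002 0 0 0"}}

```text
time_s: 46.3
tcp_pos: [592.5, -300.6, 171.6]
orientation: [0.0, 1.0, -0.002, 0.003]
force: [-2.9, 0.3, 5.5]
opening: -0.001
```

Request:
{"op": "move_arm", "data": {"steps": "1 0 0 0.003 0 0 0;1 0 0 0.002 0 0 0"}}

```text
time_s: 46.55
tcp_pos: [592.6, -300.7, 170.0]
orientation: [-0.0, 1.0, -0.003, 0.004]
force: [-5.7, 3.3, 15.3]
opening: -0.001
```

Request:
{"op": "move_arm", "data": {"steps": "1 0 0 0.001 0 0 0;1 0 0 0.001 0 0 0;1 0 0 0.001 0 0 0"}}

```text
time_s: 46.92
tcp_pos: [592.6, -300.6, 170.9]
orientation: [-0.0, 1.0, -0.004, 0.005]
force: [-2.2, 2.2, 7.8]
opening: 0.0
```

Request:
{"op": "move_arm", "data": {"steps": "1 0 0 -0.01 0 0 0;1 0 0 -0.03 0 0 0;1 0 0 -0.04 0 0 0;1 0 0 0 0 0 0"}}

```text
time_s: 47.42
tcp_pos: [592.0, -300.0, 253.7]
orientation: [-0.0, 1.0, -0.004, 0.005]
force: [-0.3, 0.2, 0.1]
opening: 0.001
```

```bash
python3 - <<'E'
from h import *
a,P=snap('wrist','pics/w21.png'); print(P)
E
```

```text
(array([ 592.03287169, -300.01859493,  253.74060619]), array([[-9.99952898e-01, -3.09901923e-04,  9.70084700e-03],
       [-3.91108363e-04,  9.99964892e-01, -8.37028957e-03],
       [-9.69791245e-03, -8.37368939e-03, -9.99917913e-01]]))
```

View pics/w21.png

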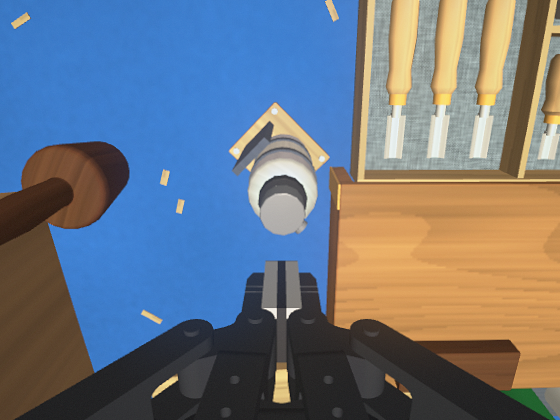

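Request:
{"op": "move_arm", "data": {"steps": "1 0 0 0.03 0.5 -0.55 0;1 0 0 0.03 0 0 0;1 0 0 0.005 0 0 0;1 0 0 0 0 0 0"}}

```text
time_s: 47.98
tcp_pos: [590.4, -299.3, 181.9]
orientation: [-0.0, 1.0, -0.006, 0.006]
force: [-0.6, -0.5, -0.1]
opening: -0.0
```

```bash
python3 go.py 592 -299.5 180 0
```

```text
tcp [ 590.4 -299.3  181.9] shift m [-0.0016 -0.0002  0.0019] rot deg [-0.73  0.73  0.01] q6 -0.58
```

Request:
{"op": "move_arm", "data": {"steps": "1 -0.001 0 0.004 -0.7 0.7 0;1 0 0 0.004 0 0 0;1 0 0 0.003 0 0 0;1 0 0 0.003 0 0 0"}}

```text
time_s: 48.48
tcp_pos: [592.5, -300.0, 170.9]
orientation: [-0.0, 1.0, -0.001, 0.001]
force: [-3.1, 2.0, 6.4]
opening: -0.003
```

Request:
{"op": "move_arm", "data": {"steps": "1 0 0 0.003 0 0 0;1 0 0 0.003 0 0 0;1 0 0 0.003 0 0 0"}}

```text
time_s: 48.85
tcp_pos: [592.5, -300.0, 170.0]
orientation: [-0.0, 1.0, -0.003, 0.003]
force: [-6.8, 3.2, 15.8]
opening: -0.001
```

Request:
{"op": "move_arm", "data": {"steps": "1 0 0 0.004 0 0 0;1 0 0 0.004 0 0 0"}}

```text
time_s: 49.1
tcp_pos: [592.6, -300.0, 169.9]
orientation: [-0.0, 1.0, -0.004, 0.005]
force: [-7.9, 4.7, 21.0]
opening: 0.001
```

Request:
{"op": "move_arm", "data": {"steps": "1 0 0 -0.01 0 0 0;1 0 0 -0.03 0 0 0;1 0 0 -0.05 0 0 0;1 0.02 0 -0.02 0 0 0;1 0.04 0 0 0 0 0;1 0.05 0.02 0 0 0 0;1 0.05 0.03 0 0 0 0;1 0.05 0.03 0 0 0 0;1 0.03 0.03 0 0 0 0;1 0 0.03 0 0 0 0"}}

```text
time_s: 50.35
tcp_pos: [346.6, -158.8, 279.1]
orientation: [0.001, 1.0, -0.008, 0.01]
force: [1.4, -0.7, -0.1]
opening: -0.002
```

```bash
python3 go.py 350 -70 40 0; python3 -c "
from h import *
snap('wrist','pics/w22.png')"
```

```text
tcp [ 346.6 -158.8  279.1] shift m [0.0017 0.0927 0.2376] rot deg [-0.94  1.17 -0.13] q6 -0.62
```

View pics/w22.png

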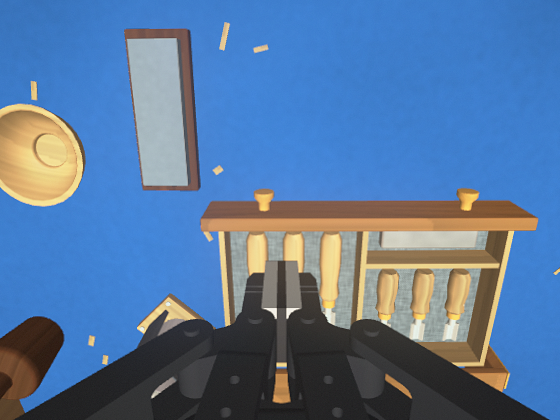

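Request:
{"op": "move_arm", "data": {"steps": "1 0 0.03 0.03 -0.9 1.1 0;1 0 0.035 0.05 0 0 0;1 0 0.02 0.05 0 0 0;1 0 0 0.05 0 0 0;1 0 0 0.03 0 0 0;1 0 0 0 0 0 0"}}

```text
time_s: 51.15
tcp_pos: [352.9, -70.4, 66.3]
orientation: [-0.002, 1.0, -0.002, 0.007]
force: [-1.1, -0.1, -0.7]
opening: -0.001
```

```bash
python3 go.py 385 -69.7 40 0.3
```

```text
tcp [352.9 -70.4  66.3] shift m [-0.0318  0.0007  0.0267] rot deg [-0.23  0.76 -0.11] q6 -0.41
```

Request:
{"op": "move_arm", "data": {"steps": "1 0 0.0007 0.012 -0.2 0.7 0;1 -0.005 0 0.01 0 0 0;1 -0.01 0 0.003 0 0 0;1 -0.01 0 0 0 0 0;1 -0.005 0 0 0 0 0;1 0 0 0 0 0 0"}}

```text
time_s: 51.9
tcp_pos: [390.2, -71.8, 43.4]
orientation: [-0.002, 1.0, -0.002, 0.004]
force: [-0.3, 0.2, 0.5]
opening: -0.005
```

```bash
python3 go.py 400 -69.7 40 0.3; python3 -c "
from h import *
snap('wrist','pics/w23.png')"
```

```text
tcp [390.2 -71.8  43.4] shift m [-0.0098  0.0021  0.0035] rot deg [-0.2   0.47 -0.13] q6 -0.37
```

View pics/w23.png

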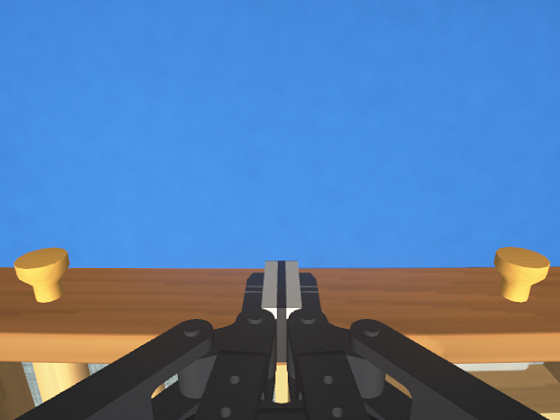

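Request:
{"op": "move_arm", "data": {"steps": "1 -0.004 0.001 0.001 0 0 0;1 -0.004 0.001 0.001 0 0 0;1 -0.004 0 0 0 0 0;1 -0.005 0 0 0 0 0;1 -0.006 0 0 0 0 0;1 -0.006 0 0 0 0 0"}}

```text
time_s: 52.7
tcp_pos: [417.7, -69.2, 41.1]
orientation: [-0.001, 1.0, -0.002, 0.002]
force: [-1.9, -0.3, 2.5]
opening: -0.001
```

```bash
python3 go.py 590 -69.7 41 0.3
```

```text
tcp [417.7 -69.2  41.1] shift m [-0.1723 -0.0009  0.0007] rot deg [-0.21  0.19 -0.17] q6 -0.34
```

Request:
{"op": "move_arm", "data": {"steps": "1 -0.008 0 0 0 0 0;1 -0.008 0 0 0 0 0;1 -0.008 0 0 0 0 0;1 -0.008 0 0 0 0 0;1 -0.008 0 0 0 0 0;1 -0.008 0 0 0 0 0;1 -0.008 0 0 0 0 0;1 -0.008 0 0 0 0 0;1 -0.008 0 0 0 0 0;1 -0.008 0 0 0 0 0"}}

```text
time_s: 53.95
tcp_pos: [503.2, -68.6, 41.1]
orientation: [-0.001, 1.0, -0.001, 0.001]
force: [-3.5, -0.0, 0.8]
opening: -0.0
```

```bash
python3 go.py 590 -69.7 41 0.3; python3 -c "
from h import *
print(r.state()['force'])
snap('scene','pics/s3.png')"
```

```text
tcp [503.2 -68.6  41.1] shift m [-0.0868 -0.0013  0.0003] rot deg [-0.15  0.16 -0.16] q6 -0.28
[-3.53165079 -0.03039907  0.78919299]
```

View pics/s3.png

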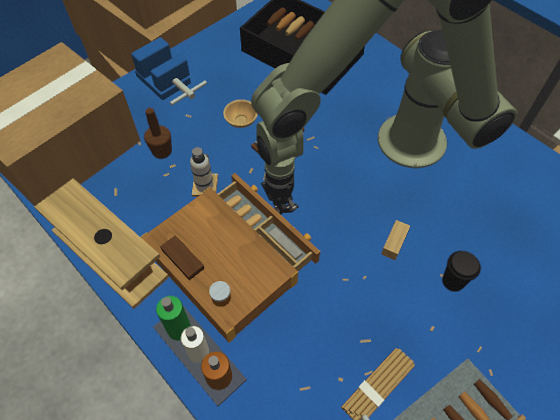

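Request:
{"op": "move_arm", "data": {"steps": "1 -0.008 0 0 0 0 0;1 -0.008 0 0 0 0 0;1 -0.008 0 0 0 0 0;1 -0.008 0 0 0 0 0;1 -0.008 0 0 0 0 0;1 -0.007 0 0 0 0 0;1 -0.006 0 0 0 0 0;1 -0.005 0 0 0 0 0"}}

```text
time_s: 55.0
tcp_pos: [566.2, -68.3, 41.1]
orientation: [-0.001, 1.0, -0.001, 0.002]
force: [-2.1, -0.1, 0.7]
opening: 0.001
```

Request:
{"op": "move_arm", "data": {"steps": "1 -0.004 0 0 0 0 0;1 -0.003 0 0 0 0 0;1 -0.003 0 0 0 0 0"}}

```text
time_s: 55.38
tcp_pos: [575.5, -68.2, 41.0]
orientation: [-0.001, 1.0, -0.001, 0.0]
force: [-9.8, 0.5, 9.0]
opening: 0.0
```

Request:
{"op": "move_arm", "data": {"steps": "1 -0.003 0 0 0 0 0;1 -0.003 0 0 0 0 0"}}

```text
time_s: 55.62
tcp_pos: [575.3, -68.1, 40.7]
orientation: [-0.001, 1.0, -0.002, -0.005]
force: [-9.4, -1.5, 7.6]
opening: 0.0
```

```bash
python3 -c "
from h import *
print(pose()[0],r.state()['force'])
snap('wrist','pics/w24.png')
a,P=snap('scene','pics/s4.png')
cv2.imwrite('pics/c8.png',cv2.resize(a[150:300,180:380],None,fx=4,fy=4,interpolation=2))"
```

```text
[575.33501138 -68.12745479  40.70205819] [-9.39802835 -1.45368609  7.58088076]
```

View pics/c8.png

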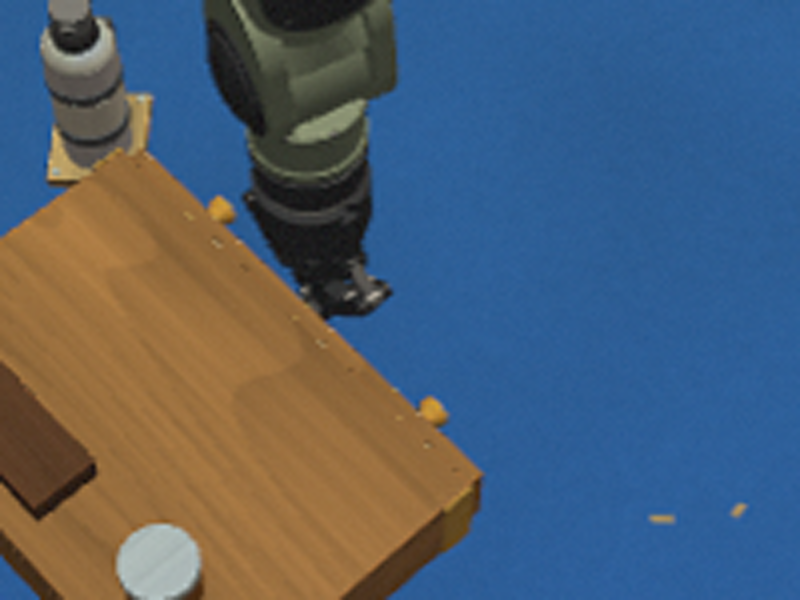

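View pics/w24.png

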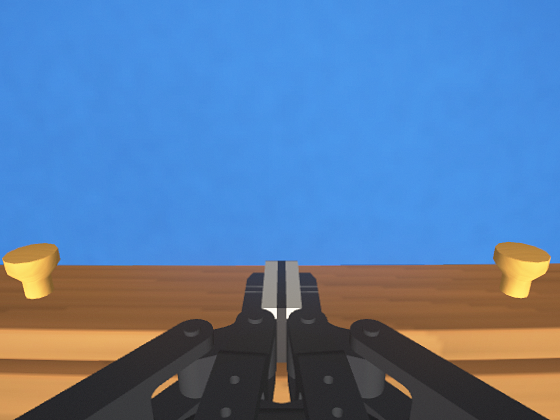

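Request:
{"op": "move_arm", "data": {"steps": "1 -0.005 0 0 0 0.5 0;1 -0.006 0 0 0 0 0"}}

```text
time_s: 55.98
tcp_pos: [574.9, -68.0, 40.1]
orientation: [-0.0, 1.0, -0.002, -0.021]
force: [-18.3, -0.6, 13.8]
opening: 0.001
```

Request:
{"op": "move_arm", "data": {"steps": "1 0.01 0 0 0 0 0;1 0.04 0 0 0 0 0;1 0.05 0 0 0 0 0;1 0.03 0 -0.05 0 0 0;1 0 0 -0.05 0 0 0;1 0 0 -0.05 0 0 0;1 0 0 -0.05 0 0 0;1 -0.04 0 -0.05 0 0 0;1 0 0 0 0 0 0;1 0 0 0 0 0 0"}}

```text
time_s: 57.22
tcp_pos: [493.3, -67.6, 300.8]
orientation: [0.0, 1.0, -0.004, -0.011]
force: [-0.3, -0.1, -0.3]
opening: 0.005
```

```bash
python3 -c "
from h import *
print(pose()[0],r.state()['force'])
a,P=snap('wrist','pics/w25.png')
b,P=snap('scene','pics/s5.png')
cv2.imwrite('pics/c9.png',cv2.resize(b[160:280,180:340],None,fx=5,fy=5,interpolation=2))"
```

```text
[493.31246717 -67.57665213 300.76283902] [-0.25317984 -0.12193823 -0.26755943]
```

View pics/w25.png

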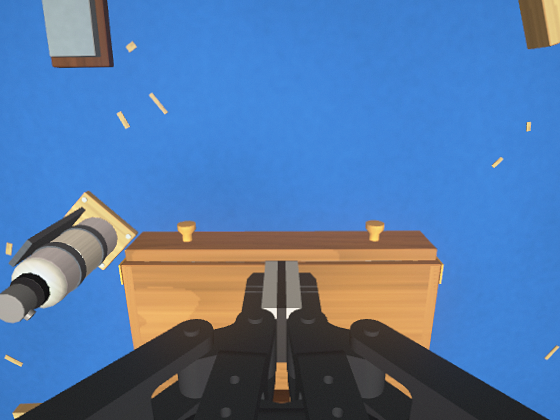

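View pics/c9.png

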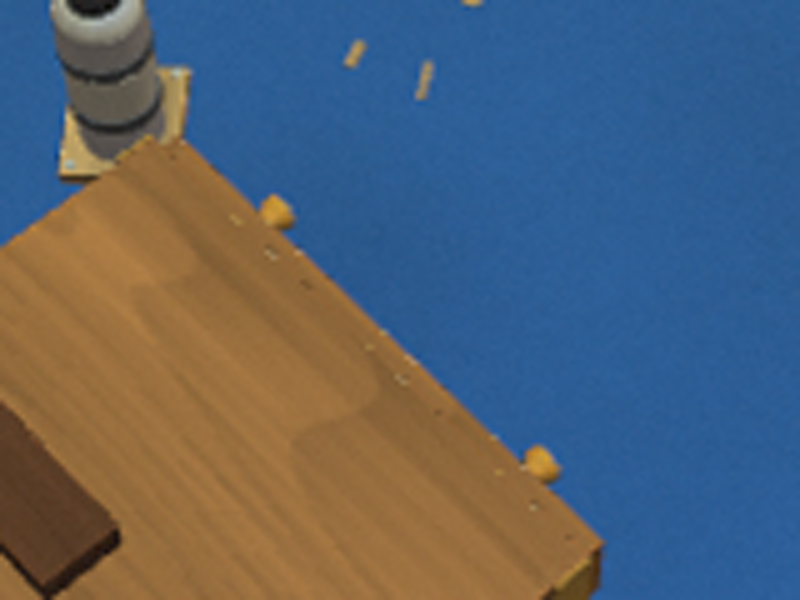

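View pics/s5.png

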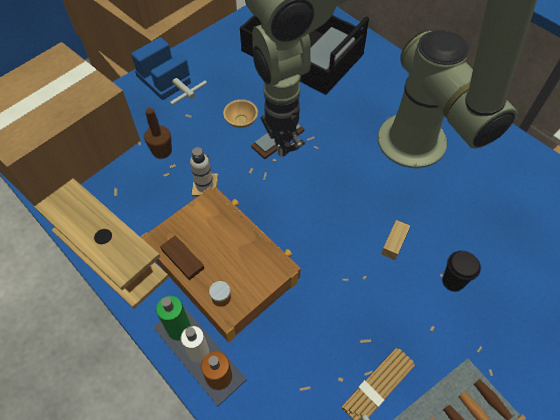

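```bash
python3 -c "
from h import *
a=cv2.imread('pics/w25.png')
cv2.imwrite('pics/c10.png',cv2.resize(a[215:285,110:240],None,fx=6,fy=6,interpolation=2))
"
```

```text
(no output)
```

View pics/c10.png

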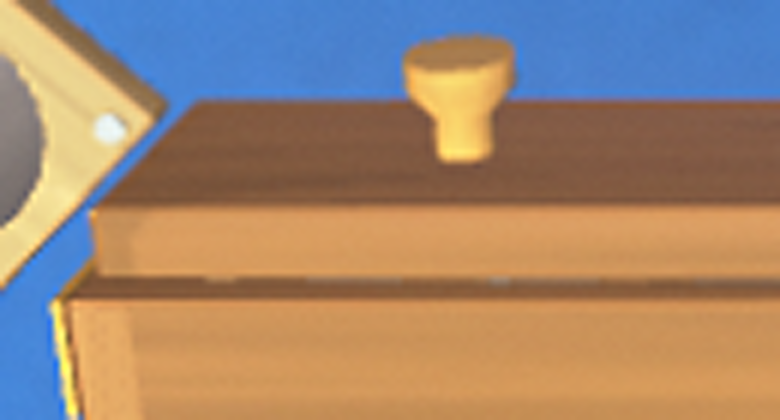

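```bash
python3 -c "
from h import *
d=np.load('pics/w25.npz');P=(d['p'],d['R'])
for c in (190,):
  print(onz('wrist',[(c,249.3),(c,261.2)],62,P),onz('wrist',[(c,265)],70,P))
"
```

```text
[[ 587.9961989  -169.57890202   62.        ]
 [ 602.60887076 -170.6731146    62.        ]] [[ 603.32370501 -168.83169043   70.        ]]
```

```bash
python3 -c "
from station import r
print(r.finish_job())"
```

```text
the job is handed in; nothing more can be done
None
```

The job is done and handed in after about 57 s: all six gouges are in the drawer, the can has been sprayed and the drawer is shut.

- **Gouges:** The three long ones went in the long bay and the three short ones in the short bay. The wrist picture before spraying showed all six lying flat with their blades towards the back. One short gouge had been knocked about 30 mm aside during the run, so I measured it again before picking it up. The grip never visibly slipped.
- **Spray:** I pressed the cap twice with the drawer open. On the first press the force fell from 15 N to about 8 N while I held it, so I wasn't sure it had bottomed out. The second press stopped at 170 mm with 16 to 21 N, which is the full 6 mm of travel. The force dropped to zero as I lifted off; I did not measure the cap's height afterwards.
- **Drawer:** I pushed it slowly until it stopped moving at 18 N. The last wrist picture put the back of its front within about 1 mm of the chest face. A few pale specks at the seam I took to be a picture artefact.
- **Other things:** In the last scene picture nothing else on the bench looked moved, though the arm partly hid the honing stone. The arm was clear and touching nothing at hand-in.

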